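# Close a dried beaker into the desiccator

### The job

The smaller of the two beakers has just been dried and must be kept dry: stand it upright in the middle of the perforated plate inside the open desiccator, then lower the clear lid gently onto the rim by its knob so that it sits fully seated and level all round. Then shut the vent tap on the desiccator's side by turning its lever the quarter turn to its stop, crosswise to the pipe. Leave the larger beaker and the other things on the bench where they are.

Things in the scene. Friction and masses are not known exactly. Their poses are not given: they have to be found in the camera images.
- desiccator: Round frosted clear plastic desiccator base, open at the top, fixed to the bench: flange 170 mm across, bore 140 mm across, rim 80 mm above the bench, a dark gasket ring let flush into the flange, a white perforated plate inside. Origin: centre of its underside, on the bench; z up. Its vent pipe leaves the side along the base's own -y axis, 52 mm above the bench, and ends 170 mm from the centre.
- rim (a point): Centre of the base's rim, in the plane of the sealing face, 80 mm above the bench; z up.
- plate (a point): Centre of the top of the perforated plate, 30 mm above the bench and 50 mm below the rim; z up. The bore round it is 140 mm across.
- tap_axis (a point): Point on the tap's upright turning axis, at mid height of the lever (82 mm above the bench), 120 mm from the centre of the desiccator along its own -y. Fixed on the base and turning with it.
- lever_tip (a point): Outer end of the grey tap lever, 52 mm from the turning axis, at the middle of its height. The lever is a straight upright blade 10 mm wide and 18 mm high (73 to 91 mm above the bench); its other end stands 12 mm behind the axis. Under it on the axis is a disc 25 mm across, its top flush with the blade's foot.
- vent_tap (a joint): Angle of the tap lever in rad: 0 = open, the lever points outward along the pipe (the base's own -y); it grows clockwise seen from above, to the stop at 1.571 = shut, the lever crosswise, pointing along the base's own -x. It starts between 0 and 0.35, turns stiffly (about 0.06 N m) and stays where it is left.
- lid: Clear domed lid, 170 mm across, lying right way up on the bench, about 0.35 kg. Origin: centre of its flat sealing face, the underside of the 8 mm thick flange; z up. A rounded centring bead 136 mm across stands 6 mm below that face (so the face starts 6 mm above the bench) and enters the base's 140 mm bore. Seated, its origin lies at the rim centre, turned any way about z.
- knob (a point): Centre of the gripping part of the lid's black knob, on the lid's axis 75 mm above the lid's origin and 29 mm above the dome's top. Knob head: a cylinder 40 mm in diameter, from 8 mm below to 9 mm above this point (its rounded top is 13 mm above), on a neck 24 mm thick.
- small_beaker: The smaller, clear plastic beaker, empty: 72 mm tall, slightly conical, body about 45 mm across at the foot and 52 mm at the top, with a pouring spout at the rim towards its own -y (59 mm over the spout). Grip it across its own x. Origin: centre of its underside; z up. About 30 g.
- big_beaker: The larger, clear plastic beaker, 100 mm tall and 70 mm across; stays where it is. The two beakers' places are swapped in some starts. Origin: centre of its underside.
- timer: Flat white timer, 66 x 62 x 14 mm; stays where it is. Origin: centre of its underside.
- tape_roll: Roll of pale tape lying flat, 66 mm across, 18 mm high; stays where it is. Origin: centre of its underside.
- weigh_boat: Square white weighing boat, 76 x 76 x 19 mm; stays where it is. Origin: centre of its underside.
- marker: Marker pen lying down, 128 mm long, 16 mm thick; stays where it is. Origin: under its middle; the pen lies along its own y.
Not all that is in view belongs to the job. What is shaped like the small_beaker but red is not meant.

How it is judged:
By the outcome, as a careful person would: the job done as asked, in the order asked, and still so for the second after the job is handed in, with the robot touching nothing.
It also fails if it takes over 64 s, if anything falls off the work surface, if the arm or the gripper's body presses on something with over 40 N, if the wrist force passes 120 N, or if a joint passes its speed limit or range.

### The arm

A 6-joint arm with a two-finger parallel gripper is mounted at the origin on a cart in front of the work surface, level with it; the furniture and walls round the work are solid. World frame = base frame: x ahead of the robot, y to its left, z up, the work surface at z = 0. Lengths are in mm, angles in rad, forces in N, time in s.
With the tool pointing down it reaches from about 275 to 1000 mm from the base axis. Payload 8.4 kg.
Tool frame: the origin (TCP) lies at the very end of the fingers, on their centre line; the grasp point (between the pads) lies 19 mm behind it; x points along the fingers, y is the direction in which the jaws open and shut, and the axes are right-handed (so a half turn about x gives the same grasp; the last joint's range is limited). The gripper opens to 85 mm and grips with 20 to 120 N. Pads are 22 mm wide; open, the fingers measure 114 mm over their backs; the gripper's body (76 mm by 85 mm) begins 54 mm behind the grasp point. The pads swing forward as they close: fully open they stand 13 mm farther back than shut.
Start: joints at [-1.161, 0.353, 1.633, -0, 1.155, -0.002], TCP at [250.161, -572.754, 231.281] pointing down, gripper open.
Joint ranges: [-2.63, 2.63], [-0.92, 2.1], [0.06, 2.66], [-1.3, 4.44], [0, 2.69], [-3.02, 3.02]. Speed limits (rad/s): [2.22, 2.22, 2.79, 3.14, 3.14, 3.14].

### API

Orientations are given as [roll, pitch, yaw] about the fixed x, y, z axes, in that order (R = Rz(yaw) Ry(pitch) Rx(roll)).
In Python, from rig import r, grab_frame, camera_params, sign_off gives the robot as it stands.
- The arm moves only by the tool drive_tool, never from a script. Its argument "rows" is one flat list of numbers, 7 for each row, row after row: the shift along the tool's x, y, z in mm, then the turn, a rotation vector about the tool's x, y, z in degrees, then the opening in per cent of the stroke, from 0 (shut) to 100 (fully open). In form: [x, y, z, rx, ry, rz, fingers, x, y, z, rx, ry, rz, fingers, ...]. A call has 1 to 10 rows; each row is the pose to reach, as a shift and turn from the pose measured when the call began, along the tool's axes at that moment; what a row does not reach only later rows make up. A row lasts 1/8 s, in which the tool goes at most 62.5 mm and 10.7 degrees, less where a joint would pass 70% of its speed; a pose out of reach is approached as far as the arm can. A call with a gripper value outside its range is refused whole. The fingers move at their own pace and stop on an object; "newtons" is the grip in N (left out, the last holds). Time passes only in rows, so rows that repeat a pose let the fingers close. It gives the time, the measured TCP pose, the force and the opening at its end, in the units of the state.
- r.sense(): the state, without advancing time (a new reading comes with each control period).
- grab_frame(name): name is "side" or "top"; returns the picture (400x640x3 uint8, red, green, blue); there is no depth.
- camera_params(name): a dict with "vertical_fov" (degrees; the focal length in pixels is half the picture's height over the tangent of half this angle, whatever the lens; pixels are square), "cx", "cy" (the principal point, pixels), "pose" (4x4, takes a point from camera to world coordinates). Camera axes: x right, y down, z forward; pixel columns grow to the right and rows downward; lengths in mm; the calibration is good to about 2 mm. A picture is of the moment at which its call begins. camera_params takes no time and is no camera call.
- sign_off(): hands the job in, once; it reports no verdict.
The state is a dict: "clock": time; "qpos": joint angles; "qvel": joint speeds; "joint_efforts": joint torques, N m; "eef_pos": TCP position; "tcp_rot": TCP orientation; "contact_force": force on the tool from outside, world axes, zero at the start; "wrist_torque": the same for the moment, N m; "opening": opening from 0.0 (shut) to 1.0 (fully open).
Only numpy, scipy, OpenCV 4.12 (cv2) and the standard library are available. Lean on these libraries where they do the work, as an engineer would, in place of code of your own. Each camera call takes 0.05 s, during which the arm holds its last target.

## Working session

There is one attempt and no reset: what is moved stays moved. The work goes in short steps, Python scripts to look and compute and a tool call to move; the robot and the scene stay as the last step left them, time stands still between calls to the robot, and variables do not carry over. Pictures are saved under pics/ and viewed, and the job is handed in when it is done.

Besides the shell and the picture viewer there is one more tool, called after "Request:" as a command line: name --argument value ..., lists and objects as JSON in quotes. drive_tool: Moves the arm, as the interface text tells. Its arguments: {"type":"object","properties":{"rows":{"type":"array","items":{"type":"number"}},"newtons":{"type":"number"}},"required":["rows"]}

```bash
mkdir -p pics; ls; python3 - <<'E'
from rig import r, grab_frame, camera_params
import cv2
for n in("side","top"):
    cv2.imwrite(f"pics/{n}0.png",grab_frame(n)[:,:,::-1]); print(n,camera_params(n))
print(r.sense())
E
```

```text
pics
side {'vertical_fov': 50.50506153182462, 'cx': 318.9721950929583, 'cy': 198.44304581480645, 'pose': array([[ 9.74962509e-01, -1.12995663e-01,  1.91520461e-01,
         2.61910206e+02],
       [-2.22214134e-01, -5.27245317e-01,  8.20142216e-01,
        -1.04406321e+03],
       [ 8.30575263e-03, -8.42166466e-01, -5.39153650e-01,
         7.07973389e+02],
       [ 0.00000000e+00,  0.00000000e+00,  0.00000000e+00,
         1.00000000e+00]])}
top {'vertical_fov': 52.888883053620845, 'cx': 319.1760715103675, 'cy': 200.9513958138508, 'pose': array([[ 2.41715997e-02, -9.83553757e-01,  1.78990898e-01,
         2.95966271e+02],
       [-9.99692903e-01, -2.28024381e-02,  9.70302401e-03,
        -8.87807407e+01],
       [-5.46201685e-03, -1.79170468e-01, -9.83802882e-01,
         1.13710311e+03],
       [ 0.00000000e+00,  0.00000000e+00,  0.00000000e+00,
         1.00000000e+00]])}
{'clock': 0.1, 'qpos': array([-1.16138899e+00,  3.53560219e-01,  1.63405425e+00,  4.40943847e-05,
        1.15520004e+00, -2.41749465e-03]), 'qvel': array([ 1.08753086e-03, -1.88751696e-03, -3.28899041e-03,  4.78125145e-04,
        1.10751588e-03,  9.52160058e-05]), 'joint_efforts': array([ 6.39451573e-04, -6.06357908e+01, -3.42822289e+01,  2.09257405e-04,
        4.02444901e-03,  4.72073725e-05]), 'eef_pos': array([ 250.01069521, -572.35577692,  230.6507731 ]), 'tcp_rot': array([-1.60620014,  1.56957381,  1.94719952]), 'contact_force': array([0.10357413, 0.41528978, 0.15319326]), 'wrist_torque': array([-0.02784039, -0.01452313, -0.02976625]), 'opening': 1.0023578361772938}
```

View pics/side0.png

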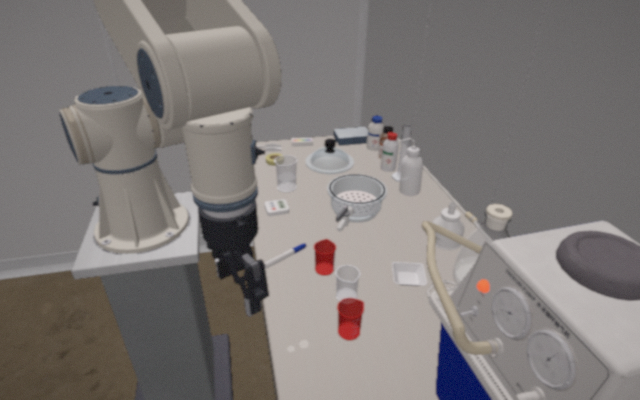

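View pics/top0.png

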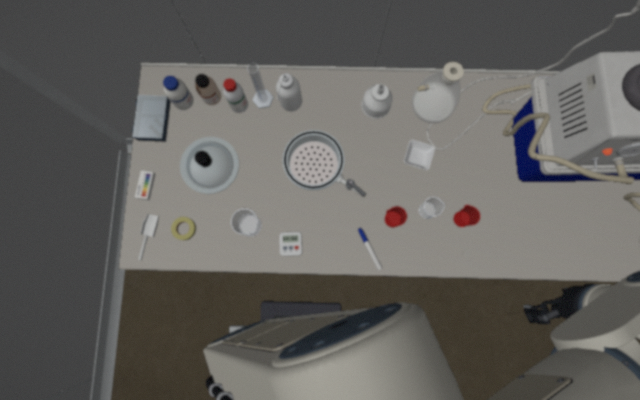

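The side view shows clear beakers at (287,172) and (347,283). The top view shows them at (245,222) and (431,207), with red decoys on both sides of the second. I'll enlarge these.

```bash
cat > h.py <<'E'
import numpy as np,cv2
from rig import r, grab_frame, camera_params
def crop(img,x0,y0,x1,y1,s,name):
    c=cv2.resize(img[y0:y1,x0:x1],None,fx=s,fy=s,interpolation=cv2.INTER_CUBIC)[:,:,::-1].copy()
    for x in range((x0+9)//10*10,x1,10):
        cv2.line(c,((x-x0)*s,0),((x-x0)*s,6 if x%50 else 14),(0,255,0),1)
        if x%20==0: cv2.putText(c,str(x),((x-x0)*s-10,24),0,.35,(0,255,0),1)
    for y in range((y0+9)//10*10,y1,10):
        cv2.line(c,(0,(y-y0)*s),(6,(y-y0)*s),(0,255,0),1)
        if y%20==0: cv2.putText(c,str(y),(8,(y-y0)*s+4),0,.35,(0,255,0),1)
    cv2.imwrite(f"pics/{name}.png",c)
P={n:camera_params(n) for n in("side","top")}
def K(n): return 200/np.tan(np.radians(P[n]["vertical_fov"]/2))
def ray(n,u,v):
    p=P[n];T=p["pose"];d=T[:3,:3]@np.array([(u-p["cx"])/K(n),(v-p["cy"])/K(n),1]);return T[:3,3],d
def atz(n,u,v,z):
    o,d=ray(n,u,v);return (o+d*(z-o[2])/d[2]).round(1)
def proj(n,X):
    p=P[n];T=p["pose"];c=(np.atleast_2d(X)-T[:3,3])@T[:3,:3];return c[:,:2]/c[:,2:]*K(n)+[p["cx"],p["cy"]]
def circ(c,rad,n=72):
    a=np.linspace(0,2*np.pi,n);return np.c_[c[0]+rad*np.cos(a),c[1]+rad*np.sin(a),np.full(n,c[2])]
E
python3 - <<'E'
from h import *
t=cv2.imread("pics/top0.png")[:,:,::-1]; s=cv2.imread("pics/side0.png")[:,:,::-1]
crop(t,370,180,490,240,6,"c1"); crop(s,300,230,400,350,5,"c2"); crop(t,270,120,380,210,7,"c3"); crop(s,310,160,410,240,7,"c4"); crop(t,160,120,270,240,5,"c5"); crop(s,250,130,370,220,6,"c6")
E
```

```text
(no output)
```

View pics/c1.png

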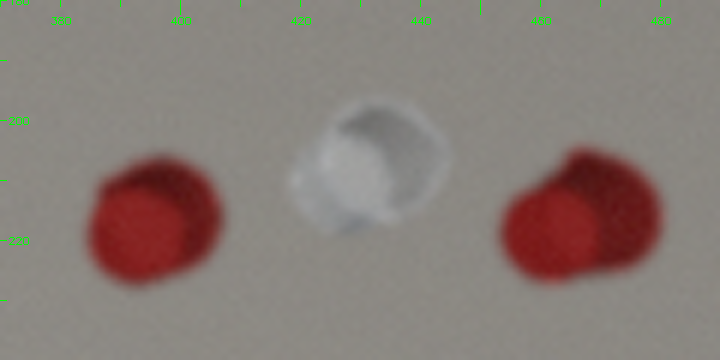

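View pics/c2.png

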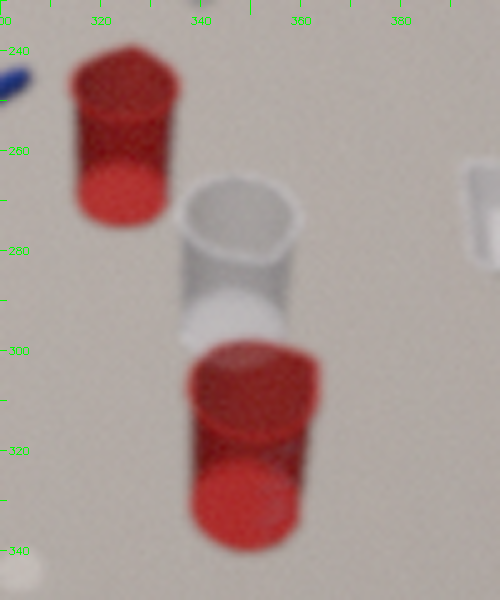

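View pics/c3.png

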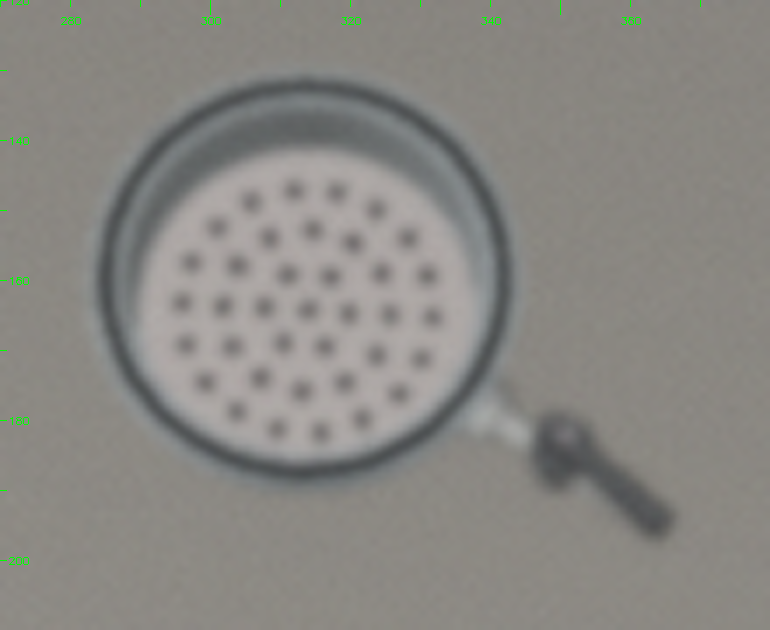

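View pics/c4.png

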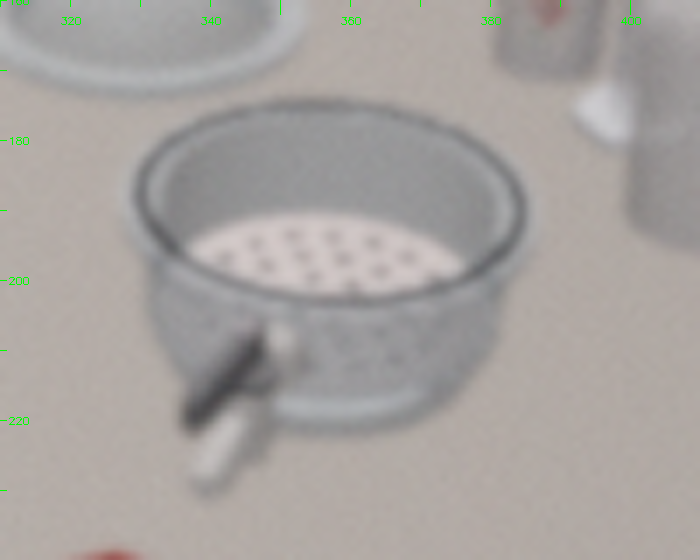

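View pics/c5.png

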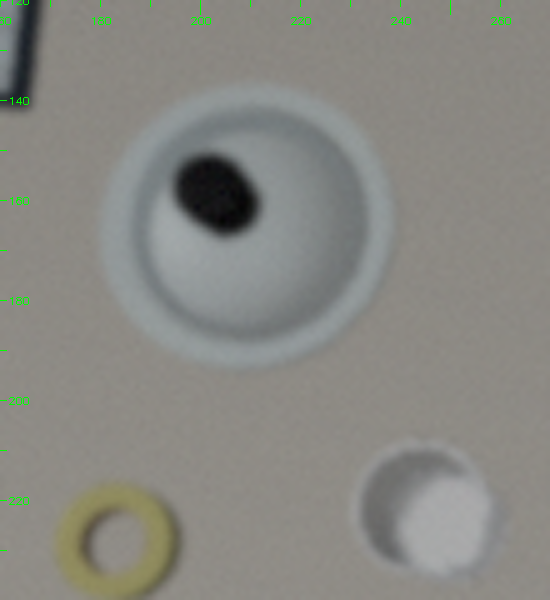

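View pics/c6.png

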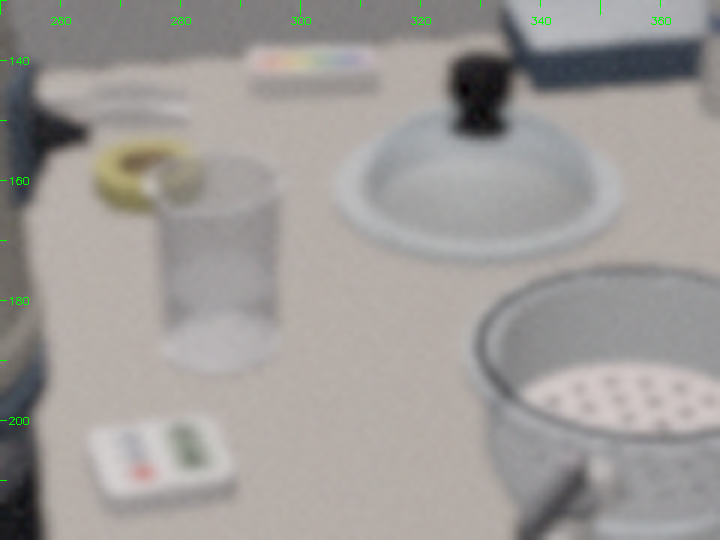

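```bash
python3 - <<'E'
from h import *
t=cv2.imread("pics/top0.png")[:,:,::-1]; s=cv2.imread("pics/side0.png")[:,:,::-1]
print("rim", atz("top",435,207,72),"foot",atz("top",428,211,0),"side rim",atz("side",347.5,273,72),"side foot",atz("side",346.5,296,0))
print("bigrim",atz("top",244,222,100))
print("desic rim top",atz("top",313.5,159.5,80),"plate",atz("top",314,164,30),"side rim",atz("side",357,188.5,80))
print("tap", atz("top",350.5,182,91),"tip",atz("top",364.5,195.5,82))
print("side tip",atz("side",338,217.5,82),"side pipe end",atz("side",340,227,52))
print("knob",atz("top",203.5,158.5,81),"lid flange",atz("top",209.5,165,14),"side knob",atz("side",330,143,81))
# auto crops w/ contrast
def big(img,x0,y0,x1,y1,s,n):
    c=img[y0:y1,x0:x1]; c=cv2.normalize(c,None,0,255,cv2.NORM_MINMAX)
    o=img.copy();o[y0:y1,x0:x1]=c; crop(o,x0,y0,x1,y1,s,n)
big(t,410,190,452,226,14,"d1"); big(s,328,258,370,302,12,"d2")
E
```

```text
rim [ 480.5 -389.1   72. ] foot [ 480.9 -389.1    0. ] side rim [ 481.6 -384.2   72. ] side foot [ 483.1 -382.5    0. ]
bigrim [424.5 115.5 100. ]
desic rim top [602.7 -60.1  80. ] plate [603.9 -60.5  30. ] side rim [602.9 -60.2  80. ]
tap [ 539.6 -160.7   91. ] tip [ 505.5 -199.1   82. ]
side tip [ 511.8 -190.3   82. ] side pipe end [ 517.8 -191.8   52. ]
knob [598.4 239.8  81. ] lid flange [598.5 241.8  14. ] side knob [600.6 247.4  81. ]
```

View pics/d1.png

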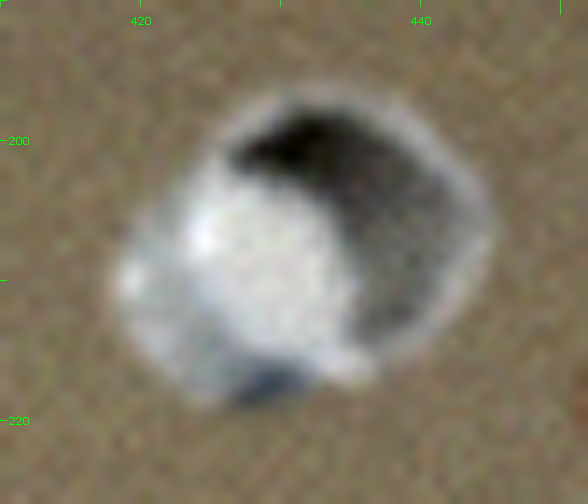

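View pics/d2.png

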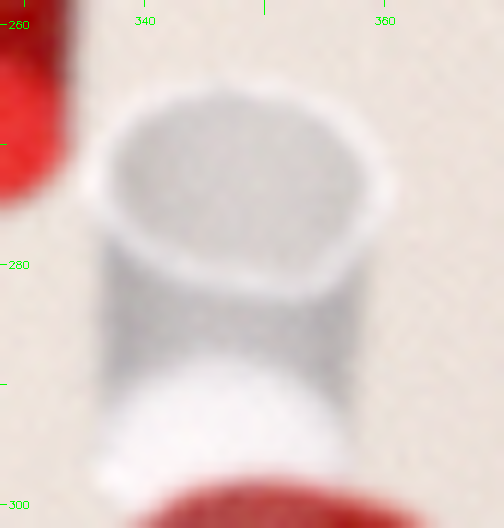

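```bash
cat >> h.py <<'E'
def spoutrim(c,th,R=26,S=33,n=90):
    a=np.linspace(0,2*np.pi,n);d=(a-th+np.pi)%(2*np.pi)-np.pi
    rad=R+(S-R)*np.clip(1-np.abs(d)/0.45,0,1)
    return np.c_[c[0]+rad*np.cos(a),c[1]+rad*np.sin(a),np.full(n,c[2])]
def overlay(img,n,curves,x0,y0,x1,y1,s,name):
    c=cv2.resize(img[y0:y1,x0:x1],None,fx=s,fy=s,interpolation=cv2.INTER_CUBIC)[:,:,::-1].copy()
    for X,col in curves:
        p=((proj(n,X)-[x0,y0]+.5)*s).astype(np.int32)
        cv2.polylines(c,[p[:,None]],False,col,1,cv2.LINE_AA)
    return c
E
python3 - <<'E'
from h import *
t=cv2.imread("pics/top0.png")[:,:,::-1]; s=cv2.imread("pics/side0.png")[:,:,::-1]
rows=[]
for th in(-75,-90,-105):
    x,y=481,-386
    cu=[(spoutrim((x,y,72),np.radians(th)),(0,0,255)),(circ((x,y,0),22.5),(255,0,0))]
    rows.append(np.vstack([overlay(t,"top",cu,410,190,452,226,6,""),overlay(s,"side",cu,328,258,370,302,6,"")]))
cv2.imwrite("pics/e1.png",np.hstack(rows))
E
```

```text
(no output)
```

View pics/e1.png

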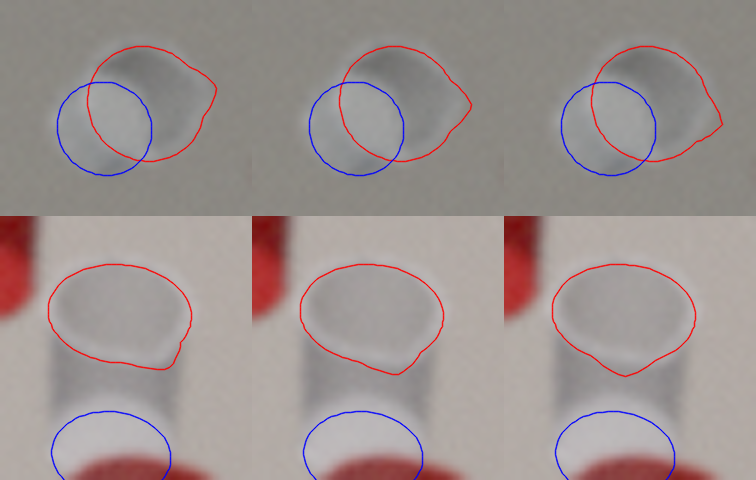

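Two clear beakers are in view. The one at top (245,222) is about 70 mm across, so it is the big one. The one at top (431,207) and side (347,283) is about 52 mm across, matches the 72 mm model overlay and has a spout, so it is the small beaker. The two beside it at (395,217) and (467,215) are red and not meant.

- **Small beaker:** about (482,-386), with the spout at about -80°.
- **Desiccator:** about (603,-60), with the pipe at about -122°.

```bash
cat >> h.py <<'E'
from scipy.spatial.transform import Rotation as Ro
def plan(pos,jaw):
    s=r.sense();R=Ro.from_euler('xyz',s["tcp_rot"]);best=None
    for a in(jaw,jaw+180):
        a=np.radians(a);x=np.array([0,0,-1.]);y=np.array([np.cos(a),np.sin(a),0]);T=Ro.from_matrix(np.c_[x,y,np.cross(x,y)])
        v=np.degrees((R.inv()*T).as_rotvec())
        if best is None or np.linalg.norm(v)<np.linalg.norm(best): best=v
    d=R.inv().apply(np.array(pos)-s["eef_pos"])
    print("pos",s["eef_pos"].round(1),"F",s["contact_force"].round(1),"open",round(s["opening"],3),"t",s["clock"],"q6",s["qpos"][5].round(2))
    print("shift",d.round(1),"rot",best.round(1))
    M=R.as_matrix();print("axes x",M[:,0].round(3),"y",M[:,1].round(3),"z",M[:,2].round(3))
E
python3 -c "
from h import *
plan((482,-386,150),10)"
```

```text
pos [ 250.  -572.4  230.7] F [0.1 0.4 0.2] open 1.002 t 0.1 q6 -0.0
shift [  80.8  -77.8 -287.2] rot [-76.4  -0.    0.1]
axes x [-0.     0.001 -1.   ] y [ 0.4   -0.916 -0.001] z [-0.916 -0.4   -0.   ]
```

Request:
drive_tool --rows '[80,-78,-287,-76.5,0,0,100,80,-78,-287,-76.5,0,0,100,80,-78,-287,-76.5,0,0,100,80,-78,-287,-76.5,0,0,100,80,-78,-287,-76.5,0,0,100,80,-78,-287,-76.5,0,0,100,80,-78,-287,-76.5,0,0,100,80,-78,-287,-76.5,0,0,100,80,-78,-287,-76.5,0,0,100]'

```text
clock: 1.23
eef_pos: [481.6, -386.0, 150.6]
tcp_rot: [-2.846, 1.569, 2.039]
contact_force: [0.8, -0.1, -0.9]
opening: 1.004
```

```bash
python3 -c "
from h import *
plan((482,-386,32),10)
t=grab_frame('top');s=grab_frame('side')
crop(t,370,150,490,240,6,'f1');crop(s,290,200,400,320,5,'f2')"
```

```text
pos [ 481.6 -386.   150.6] F [ 0.8 -0.1 -0.9] open 1.004 t 1.225 q6 -0.85
shift [118.6   0.5   0.3] rot [-0.1 -0.1  0. ]
axes x [-0.001  0.001 -1.   ] y [ 0.985  0.172 -0.   ] z [ 0.172 -0.985 -0.001]
```

View pics/f2.png

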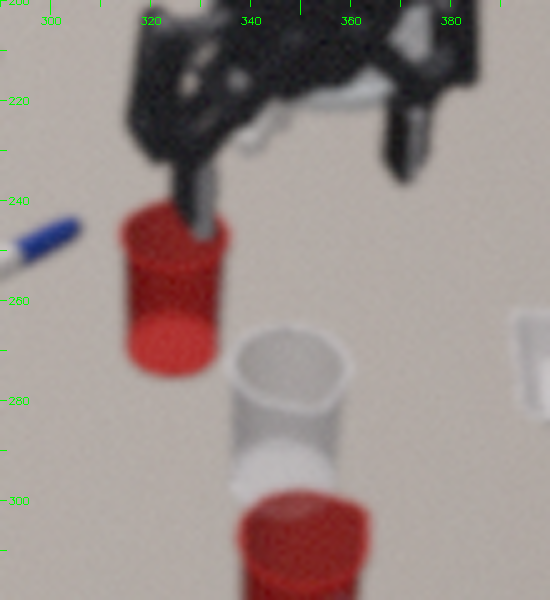

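View pics/f1.png

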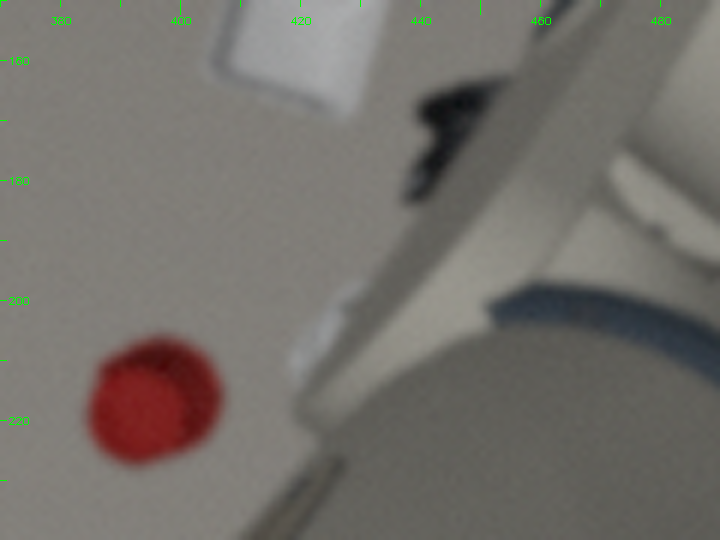

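Request:
drive_tool --rows '[60,0,0,0,0,0,100,90,0,0,0,0,0,100,110,0,0,0,0,0,100,118,0,0,0,0,0,100,118,0,0,0,0,0,100]'

```text
clock: 1.95
eef_pos: [481.7, -386.2, 33.0]
tcp_rot: [-3.06, 1.57, 1.825]
contact_force: [1.2, 0.1, -0.2]
opening: 1.0
```

```bash
python3 -c "
from h import *
plan((482,-386,32),10)
s=grab_frame('side')
crop(s,290,220,400,320,6,'g2')"
```

```text
pos [ 481.7 -386.2   33. ] F [ 1.2  0.1 -0.2] open 1.0 t 1.95 q6 -0.85
shift [ 1.   0.3 -0.1] rot [-0.1 -0.1  0. ]
axes x [-0.     0.001 -1.   ] y [ 0.985  0.172 -0.   ] z [ 0.172 -0.985 -0.001]
```

View pics/g2.png

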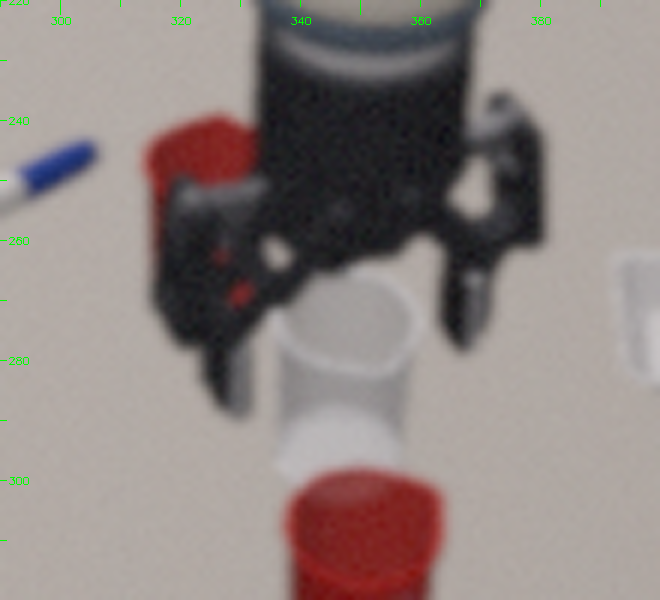

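Request:
drive_tool --rows '[1,0,0,0,0,0,0,1,0,0,0,0,0,0,1,0,0,0,0,0,0,1,0,0,0,0,0,0,1,0,0,0,0,0,0,1,0,0,0,0,0,0]' --newtons 25

```text
clock: 2.75
eef_pos: [482.5, -386.8, 33.6]
tcp_rot: [1.076, 1.569, -0.323]
contact_force: [-0.4, 0.0, 6.3]
opening: 0.593
```

```bash
python3 -c "
from h import *
plan((482,-386,182),10)
s=grab_frame('side')
crop(s,290,220,400,320,6,'g3')"
```

```text
pos [ 482.5 -386.8   33.6] F [-0.4  0.   6.3] open 0.593 t 2.75 q6 -0.85
shift [-148.4   -0.2   -0.8] rot [-0.1  0.  -0.1]
axes x [ 0.002 -0.001 -1.   ] y [0.985 0.172 0.001] z [ 0.172 -0.985  0.001]
```

View pics/g3.png

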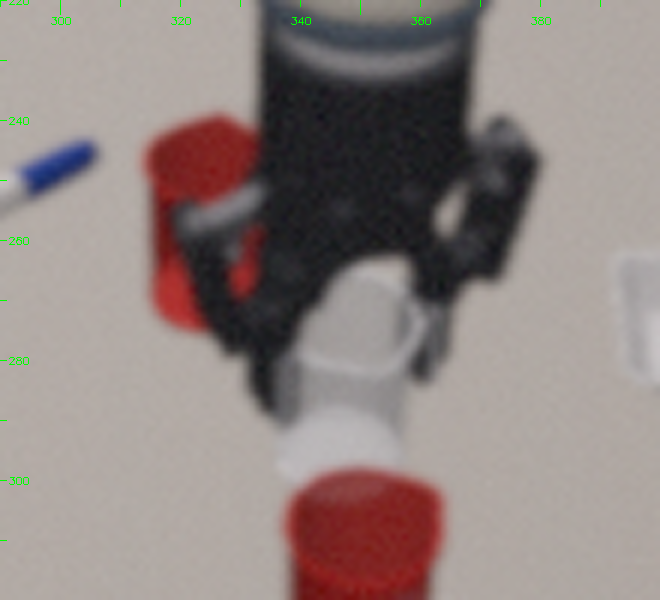

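Gripped at 0.593, about 50 mm. I'll lift, then carry it at height.

Request:
drive_tool --rows '[-20,0,0,0,0,0,0,-60,0,0,0,0,0,0,-110,0,0,0,0,0,0,-140,0,0,0,0,0,0,-150,0,0,0,0,0,0,-150,0,0,0,0,0,0]'

```text
clock: 3.55
eef_pos: [482.3, -386.8, 184.1]
tcp_rot: [0.945, 1.568, -0.453]
contact_force: [0.2, 1.0, -0.7]
opening: 0.597
```

```bash
python3 -c "
from h import *
plan((603,-60,184),10)
s=grab_frame('side')
crop(s,290,120,400,320,4,'g4')"
```

```text
pos [ 482.3 -386.8  184.1] F [ 0.2  1.  -0.7] open 0.597 t 3.55 q6 -0.85
shift [   0.   175.  -301.2] rot [-0.1  0.1 -0.1]
axes x [ 0.002 -0.001 -1.   ] y [0.985 0.172 0.002] z [ 0.172 -0.985  0.002]
```

View pics/g4.png

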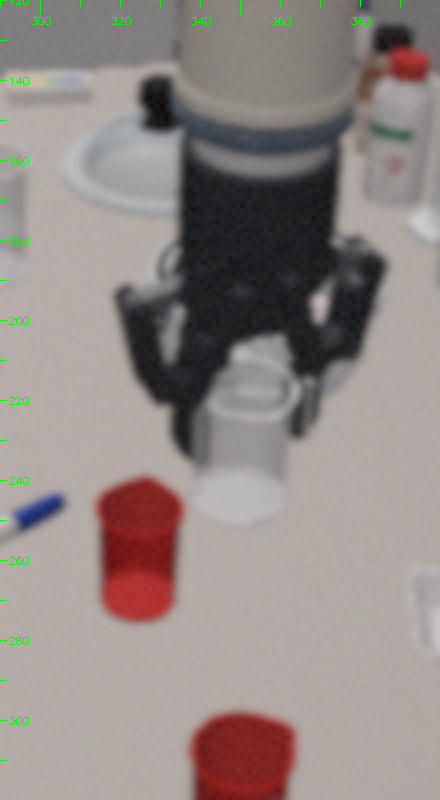

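Request:
drive_tool --rows '[0,15,-26,0,0,0,0,0,40,-69,0,0,0,0,0,67,-116,0,0,0,0,0,94,-163,0,0,0,0,0,121,-210,0,0,0,0,0,146,-252,0,0,0,0,0,164,-283,0,0,0,0,0,175,-301,0,0,0,0,0,175,-301,0,0,0,0]'

```text
clock: 4.72
eef_pos: [602.3, -59.0, 182.0]
tcp_rot: [-1.8, 1.57, 3.087]
contact_force: [-0.6, 0.3, -0.1]
opening: 0.596
```

```bash
python3 -c "
from h import *
plan((603,-60,64),10)
print(proj('side',[(603,-60,150)]),proj('side',[(482.3,-386.8,150)]))
s=grab_frame('side');t=grab_frame('top')
crop(s,300,90,420,230,5,'g5')
crop(t,250,100,390,220,5,'g6')"
```

```text
pos [602.3 -59.  182. ] F [-0.6  0.3 -0.1] open 0.596 t 4.725 q6 -0.27
shift [118.    0.6   1.1] rot [-0. -0.  0.]
axes x [-0.001  0.    -1.   ] y [ 0.985  0.174 -0.001] z [ 0.174 -0.985 -0.   ]
[[358.45308283 166.82804356]] [[349.82486512 245.77384804]]
```

View pics/g5.png

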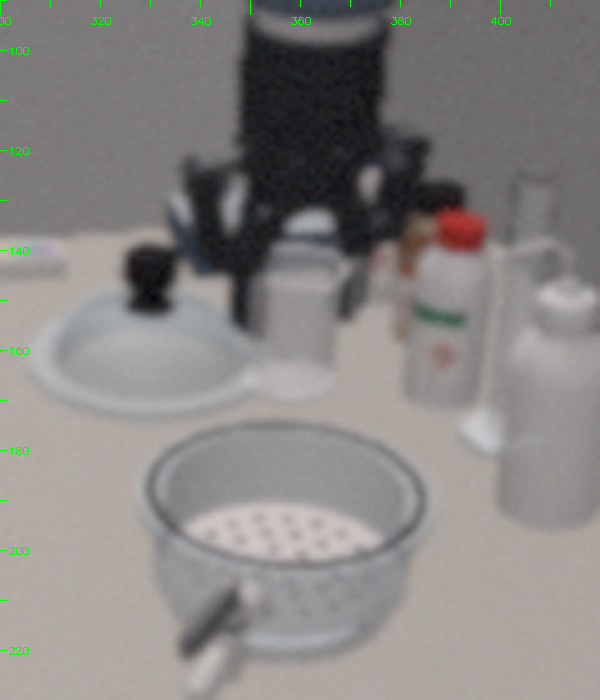

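View pics/g6.png

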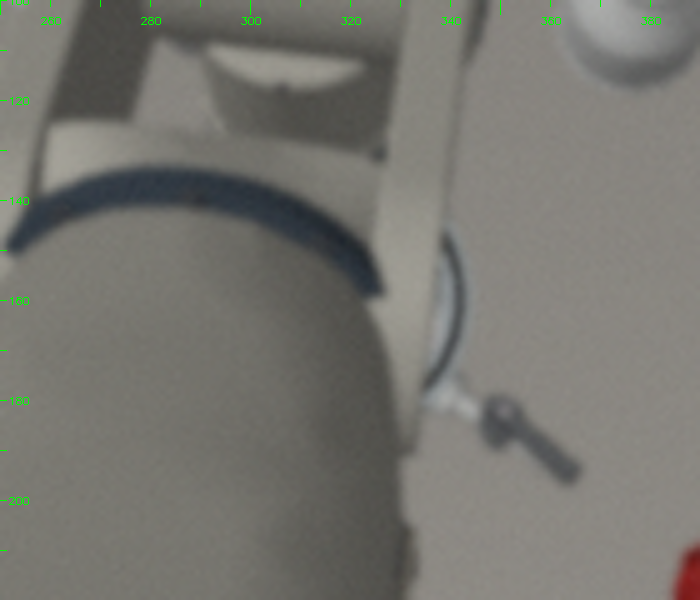

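Request:
drive_tool --rows '[25,1,1,0,0,0,0,60,1,1,0,0,0,0,90,1,1,0,0,0,0,105,1,1,0,0,0,0,112,1,1,0,0,0,0,115,1,1,0,0,0,0,116,1,1,0,0,0,0,117,1,1,0,0,0,0]'

```text
clock: 5.82
eef_pos: [603.6, -61.4, 66.1]
tcp_rot: [0.835, 1.57, -0.563]
contact_force: [-1.4, 0.3, -0.1]
opening: 0.599
```

```bash
python3 -c "
from h import *
plan((603,-60,64),10)
s=grab_frame('side')
crop(s,300,90,420,230,5,'g7')"
```

```text
pos [603.6 -61.4  66.1] F [-1.4  0.3 -0.1] open 0.599 t 5.825 q6 -0.28
shift [ 2.1 -0.3 -1.5] rot [-0.1  0.  -0. ]
axes x [ 0.001 -0.    -1.   ] y [0.985 0.172 0.001] z [ 0.172 -0.985  0.001]
```

View pics/g7.png

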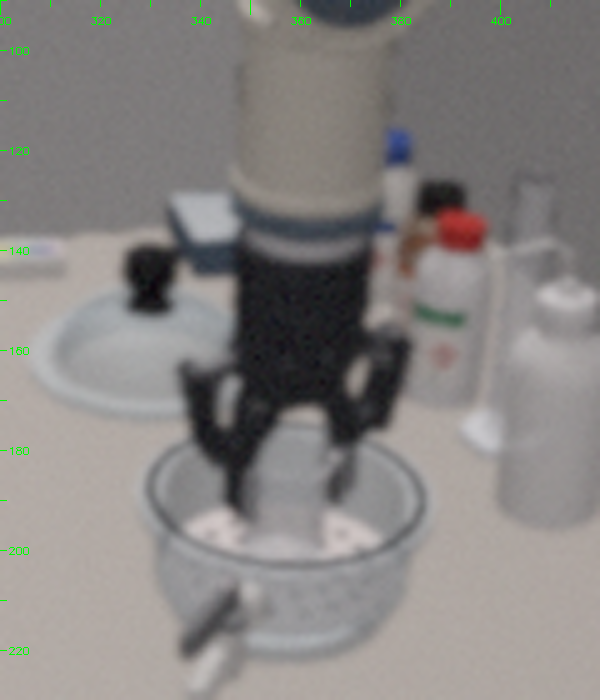

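Request:
drive_tool --rows '[1,0,-1,0,0,0,0,2,0,-1,0,0,0,0,3,0,-1,0,0,0,0,3,0,-1,0,0,0,0]'

```text
clock: 6.38
eef_pos: [603.4, -60.4, 63.6]
tcp_rot: [0.773, 1.57, -0.625]
contact_force: [-2.7, -0.8, 6.0]
opening: 0.597
```

Contact at 6 N, and the height agrees with the plate. Releasing.

Request:
drive_tool --rows '[-0.5,0,0,0,0,0,68,-0.5,0,0,0,0,0,80,-0.5,0,0,0,0,0,82,-0.5,0,0,0,0,0,82,-15,0,0,0,0,0,82,-45,0,0,0,0,0,82,-90,0,0,0,0,0,90,-110,0,0,0,0,0,100,-110,0,0,0,0,0,100]'

```text
clock: 7.5
eef_pos: [604.6, -60.5, 176.1]
tcp_rot: [1.21, 1.566, -0.187]
contact_force: [-0.2, 0.0, 0.4]
opening: 1.002
```

```bash
python3 -c "
from h import *
plan((599,243,180),0)
s=grab_frame('side')
crop(s,300,90,420,230,5,'g8')"
```

```text
pos [604.6 -60.5 176.1] F [-0.2  0.   0.4] open 1.002 t 7.5 q6 -0.27
shift [  -4.2   46.7 -299.9] rot [ 9.9  0.1 -0.3]
axes x [ 0.005 -0.001 -1.   ] y [0.985 0.172 0.005] z [ 0.172 -0.985  0.002]
```

View pics/g8.png

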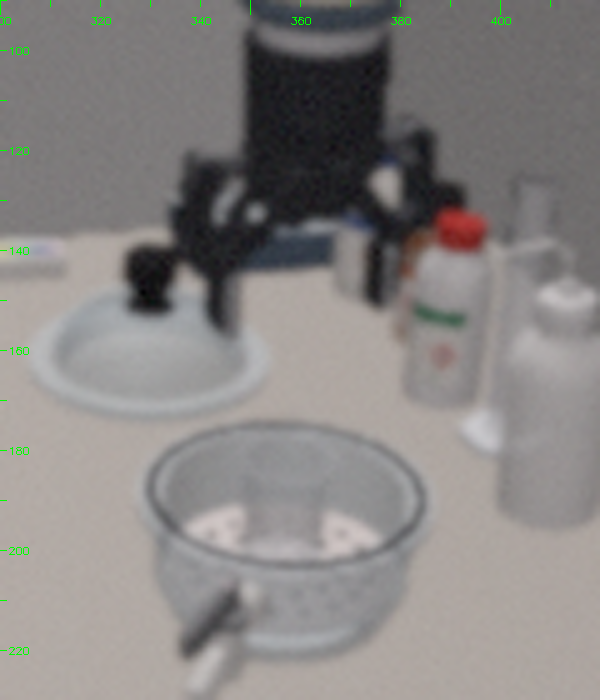

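```bash
python3 - <<'E'
from h import *
t=cv2.imread("pics/top0.png")[:,:,::-1]; s=cv2.imread("pics/side0.png")[:,:,::-1]
x,y=599,242
cu=[(circ((x,y,10),85),(0,0,255)),(circ((x,y,90),20),(0,255,0)),(circ((x,y,73),20),(0,255,0))]
a=overlay(t,"top",cu,172,128,248,200,5,"");b=overlay(s,"side",cu,298,130,366,178,5,"")
cv2.imwrite("pics/e2.png",np.hstack([a,cv2.copyMakeBorder(b,0,a.shape[0]-b.shape[0],0,0,0)]))
x,y=603,-60
cu=[(circ((x,y,80),85),(0,0,255)),(circ((x,y,30),70),(0,255,0))]
a=overlay(t,"top",cu,275,122,351,197,5,"");b=overlay(s,"side",cu,318,165,394,215,5,"")
cv2.imwrite("pics/e3.png",np.hstack([a,cv2.copyMakeBorder(b,0,a.shape[0]-b.shape[0],0,0,0)]))
E
```

```text
(no output)
```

View pics/e2.png

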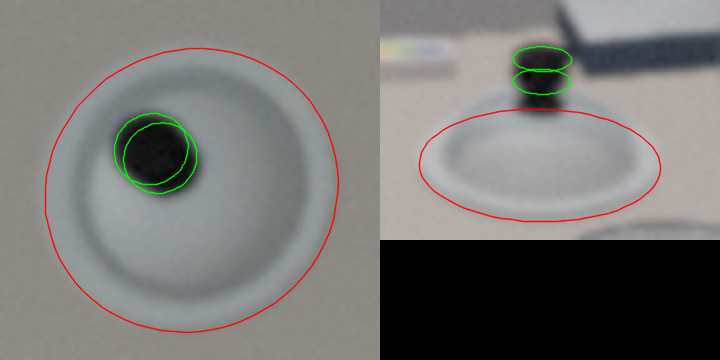

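View pics/e3.png

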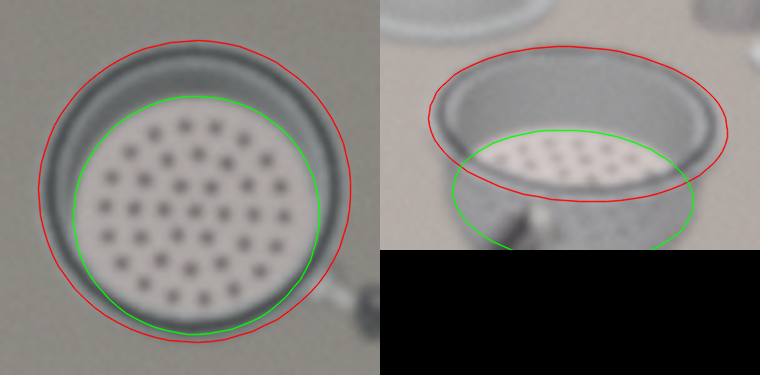

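Request:
drive_tool --rows '[-4,4,-25,2,0,0,100,-4,12,-75,4,0,0,100,-4,20,-130,6,0,0,100,-4,29,-185,8,0,0,100,-4,38,-240,10,0,0,100,-4,44,-280,10,0,0,100,-4,46.5,-300,10,0,0,100,-4,46.5,-300,10,0,0,100]'

```text
clock: 8.55
eef_pos: [597.2, 243.7, 177.2]
tcp_rot: [0.634, 1.569, -0.937]
contact_force: [0.8, 0.3, 0.5]
opening: 1.004
```

```bash
python3 -c "
from h import *
plan((599,243,65),0)
s=grab_frame('side')
crop(s,270,60,400,230,4,'g9')
t=grab_frame('top')
crop(t,160,100,390,240,3,'g9t')"
```

```text
pos [597.2 243.7 177.2] F [0.8 0.3 0.5] open 1.004 t 8.55 q6 0.39
shift [112.2   1.7   0.5] rot [ 0.   0.1 -0.1]
axes x [ 0.001 -0.001 -1.   ] y [1.    0.    0.001] z [ 0.    -1.     0.001]
```

View pics/g9.png

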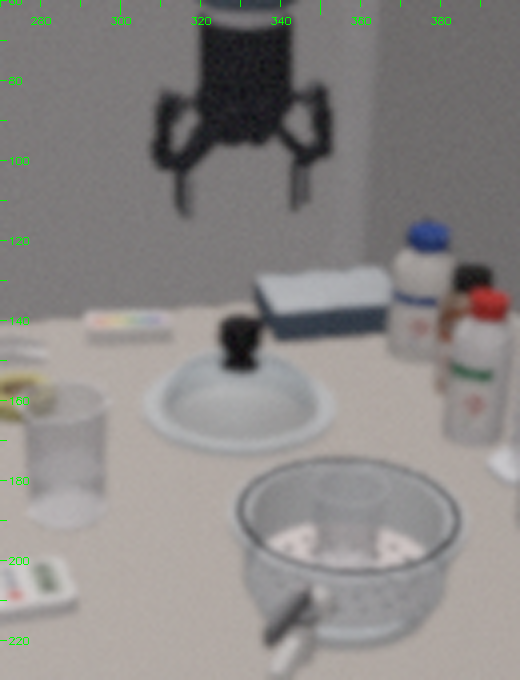

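View pics/g9t.png

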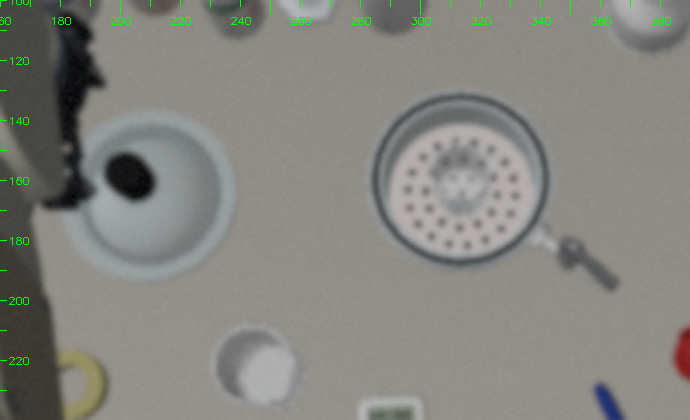

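Request:
drive_tool --rows '[30,1.5,1,0,0,0,100,65,1.5,1,0,0,0,100,90,1.5,1,0,0,0,100,103,1.5,1,0,0,0,100,110,1.5,1,0,0,0,100,110,1.5,1,0,0,0,60,110,1.5,1,0,0,0,45,110,1.5,1,0,0,0,40,110,1.5,1,0,0,0,40,110,1.5,1,0,0,0,40]' --newtons 20

```text
clock: 9.9
eef_pos: [599.6, 241.0, 68.6]
tcp_rot: [1.086, 1.568, -0.487]
contact_force: [-2.0, -0.7, 5.8]
opening: 0.455
```

```bash
python3 -c "
from h import *
plan((599,243,65),0)
s=grab_frame('side')
crop(s,280,80,380,190,6,'h1')"
```

```text
pos [599.6 241.   68.6] F [-2.  -0.7  5.8] open 0.455 t 9.9 q6 0.38
shift [ 3.6 -0.6 -2. ] rot [-0.1  0.1 -0.1]
axes x [ 0.002 -0.001 -1.   ] y [ 1.    -0.002  0.002] z [-0.002 -1.     0.001]
```

View pics/h1.png

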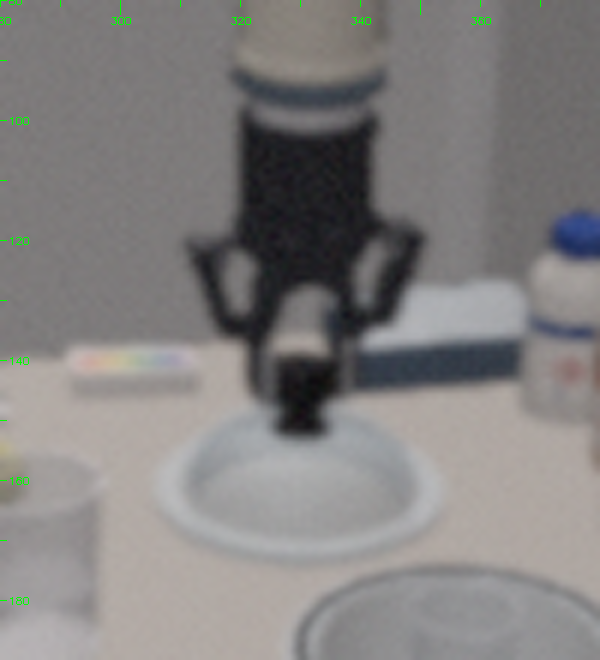

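Request:
drive_tool --rows '[0,0,0,0,0,0,75,1,0,-1,-10,0,0,75,1,0,-1,-20,0,0,75,1,0,-1,-30,0,0,75,1,0,-1,-40,0,0,75,1,0,-1,-50,0,0,75,1,0,-1,-60,0,0,75,1,0,-1,-70,0,0,75,1,0,-1,-80,0,0,75,1,0,-1,-90,0,0,75]'

```text
clock: 11.2
eef_pos: [599.6, 242.1, 67.6]
tcp_rot: [-0.451, 1.568, -0.447]
contact_force: [-0.9, -0.8, 0.1]
opening: 0.751
```

```bash
python3 -c "
from h import *
plan((599.6,243,66),90)"
```

```text
pos [599.6 242.1  67.6] F [-0.9 -0.8  0.1] open 0.751 t 11.2 q6 -1.19
shift [ 1.6  0.9 -0. ] rot [0.2 0.1 0.1]
axes x [ 0.003 -0.001 -1.   ] y [-0.004  1.    -0.001] z [1.    0.004 0.003]
```

Request:
drive_tool --rows '[1.5,0,0,0,0,0,75,1.5,0,0,0,0,0,30,1.5,0,0,0,0,0,30,1.5,0,0,0,0,0,30,1.5,0,0,0,0,0,20,1.5,0,0,0,0,0,20]' --newtons 50

```text
clock: 11.95
eef_pos: [599.7, 242.3, 66.4]
tcp_rot: [-0.28, 1.568, -0.276]
contact_force: [-1.6, 2.3, 5.4]
opening: 0.441
```

```bash
python3 -c "
from h import *
plan((599.6,243,66),90)
s=grab_frame('side')
crop(s,280,80,380,190,6,'h2')"
```

```text
pos [599.7 242.3  66.4] F [-1.6  2.3  5.4] open 0.441 t 11.95 q6 -1.19
shift [ 0.4  0.7 -0.1] rot [0.2 0.2 0. ]
axes x [ 0.003 -0.001 -1.   ] y [-0.004  1.    -0.001] z [1.    0.004 0.003]
```

View pics/h2.png

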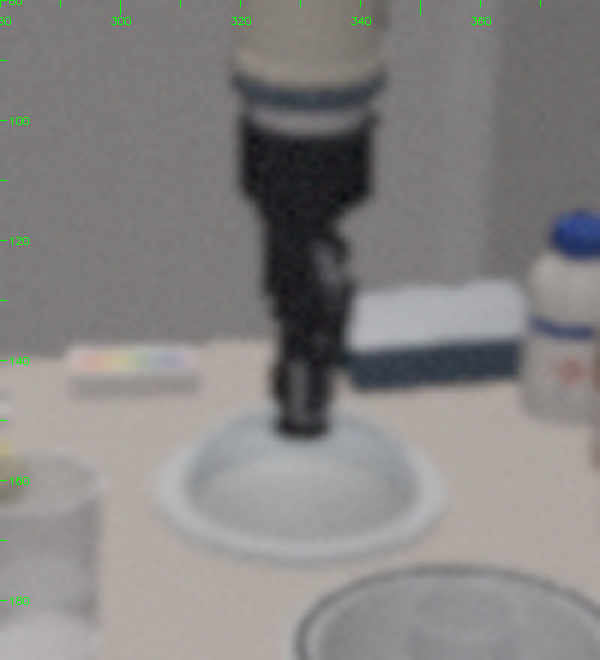

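Request:
drive_tool --rows '[-5,0,0,0,0,0,20,-20,0,0,0,0,0,20,-45,0,0,0,0,0,20,-75,0,0,0,0,0,20,-102,0,0,0,0,0,20,-115,0,0,0,0,0,20,-120,0,0,0,0,0,20,-120,0,0,0,0,0,20]'

```text
clock: 13.0
eef_pos: [599.1, 242.3, 185.9]
tcp_rot: [-0.479, 1.568, -0.475]
contact_force: [-0.7, -0.1, -4.0]
opening: 0.447
```

```bash
python3 -c "
from h import *
plan((603,-60,186),90)
s=grab_frame('side')
crop(s,270,50,400,210,4,'h3')"
```

```text
pos [599.1 242.3 185.9] F [-0.7 -0.1 -4. ] open 0.447 t 13.0 q6 -1.19
shift [ 3.000e-01 -3.023e+02  2.800e+00] rot [0.2 0.1 0.1]
axes x [ 0.002 -0.001 -1.   ] y [-0.004  1.    -0.001] z [1.    0.004 0.002]
```

View pics/h3.png

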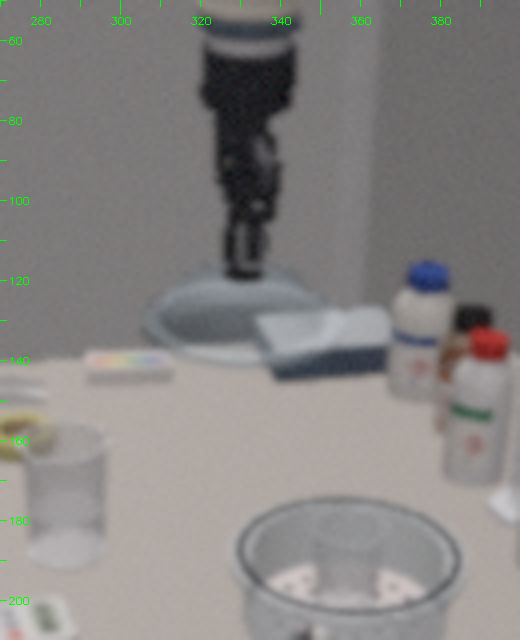

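Request:
drive_tool --rows '[0,-10,0,0,0,0,20,0,-35,0.5,0,0,0,20,0,-70,1,0,0,0,20,0,-110,1,0,0,0,20,0,-155,1.5,0,0,0,20,0,-200,2,0,0,0,20,0,-245,2,0,0,0,20,0,-278,3,0,0,0,20,0,-296,3,0,0,0,20,0,-302,3,0,0,0,20]'

```text
clock: 14.3
eef_pos: [602.6, -61.1, 185.7]
tcp_rot: [-0.823, 1.569, -0.82]
contact_force: [-0.4, 0.5, -2.6]
opening: 0.442
```

Request:
drive_tool --rows '[0,0,0,0,0,0,20,0,0,0,0,0,0,20]'

```text
clock: 14.55
eef_pos: [602.5, -60.2, 185.6]
tcp_rot: [-0.792, 1.569, -0.789]
contact_force: [0.4, 0.4, -2.5]
opening: 0.447
```

```bash
python3 -c "
from h import *
plan((603,-60,140),90)
s=grab_frame('side')
cv2.imwrite('pics/h4raw.png',s[:,:,::-1])
c=(s)
crop(s,300,70,420,220,5,'h4')
p=r.sense()['eef_pos']
z=p[2]-66.4+10
cu=[(circ((p[0],p[1],z),85),(0,0,255)),(circ((603,-60,80),85),(0,255,0))]
cv2.imwrite('pics/h5.png',overlay(s,'side',cu,300,100,420,220,6,''))
t=grab_frame('top');cv2.imwrite('pics/h6.png',overlay(t,'top',cu,250,100,380,220,6,''))
"
```

```text
pos [602.5 -60.2 185.6] F [ 0.4  0.4 -2.5] open 0.447 t 14.55 q6 -1.67
shift [45.6  0.3  0.5] rot [0.2 0.1 0.1]
axes x [ 0.001 -0.001 -1.   ] y [-0.003  1.    -0.001] z [1.    0.003 0.001]
```

View pics/h4.png

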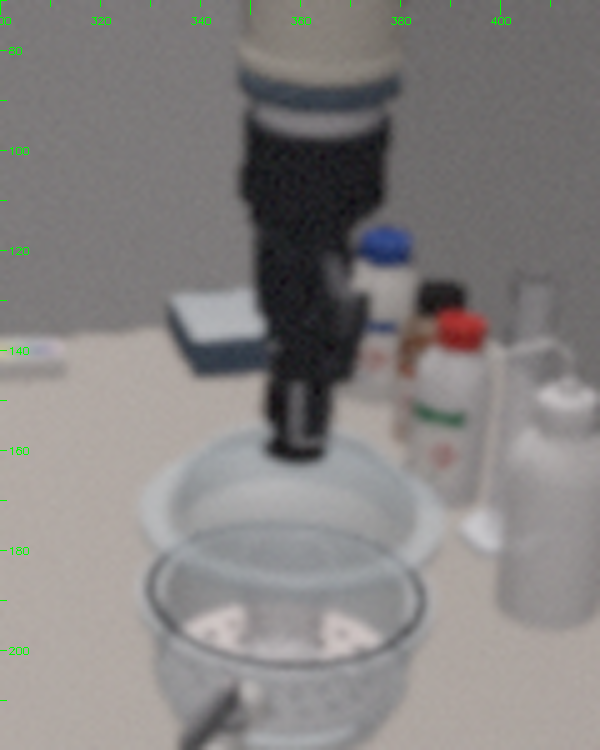

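View pics/h5.png

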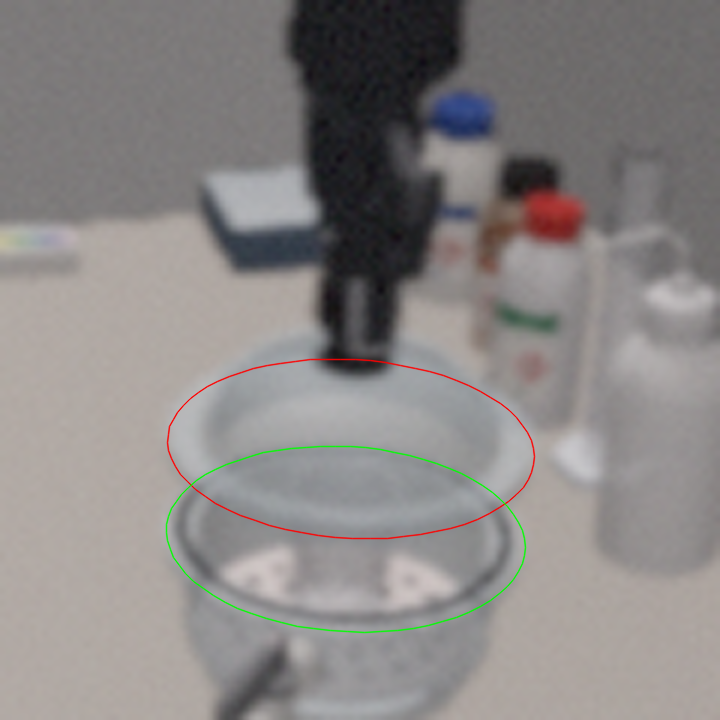

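View pics/h6.png

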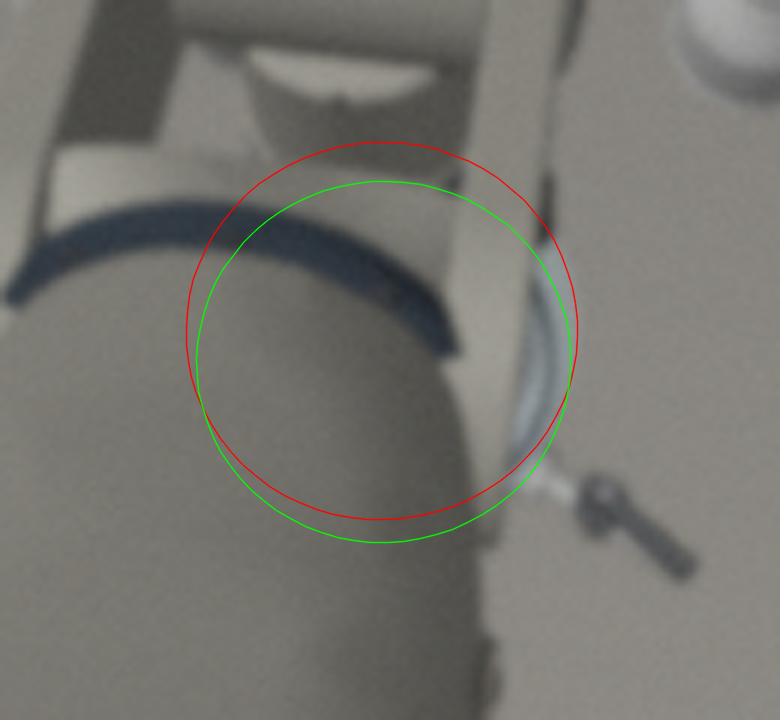

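Request:
drive_tool --rows '[8,0.3,0.5,0,0,0,20,18,0.3,0.5,0,0,0,20,27,0.3,0.5,0,0,0,20,33,0.3,0.5,0,0,0,20,36,0.3,0.5,0,0,0,20,37,0.3,0.5,0,0,0,20,37,0.3,0.5,0,0,0,20]'

```text
clock: 15.52
eef_pos: [603.3, -60.0, 148.9]
tcp_rot: [-0.657, 1.569, -0.654]
contact_force: [0.3, 0.5, -2.6]
opening: 0.443
```

```bash
python3 -c "
from h import *
plan((603,-60,140.4),90)
s=grab_frame('side')
crop(s,310,120,410,220,7,'i1')
"
```

```text
pos [603.3 -60.  148.9] F [ 0.3  0.5 -2.6] open 0.443 t 15.525 q6 -1.67
shift [ 8.5 -0.  -0.3] rot [0.2 0.1 0.1]
axes x [ 0.001 -0.001 -1.   ] y [-0.003  1.    -0.001] z [1.    0.003 0.001]
```

View pics/i1.png

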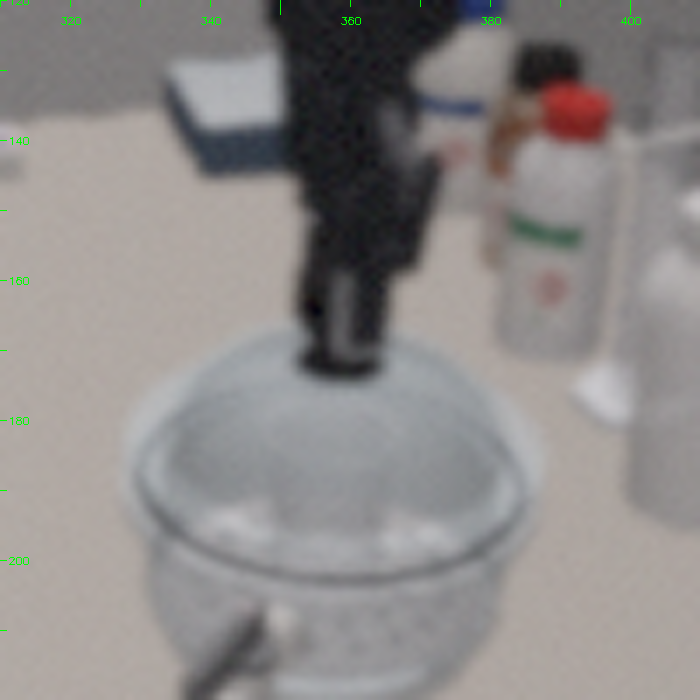

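Request:
drive_tool --rows '[2,0,0,0,0,0,20,3,0,0,0,0,0,20,4,0,0,0,0,0,20,5,0,0,0,0,0,20,5,0,0,0,0,0,20]'

```text
clock: 16.2
eef_pos: [603.3, -60.0, 143.8]
tcp_rot: [-0.666, 1.569, -0.662]
contact_force: [0.4, -0.8, -3.6]
opening: 0.448
```

Request:
drive_tool --rows '[1,0,0,0,0,0,20,2,0,0,0,0,0,20,3,0,0,0,0,0,20,3.5,0,0,0,0,0,20,3.5,0,0,0,0,0,20]'

```text
clock: 16.82
eef_pos: [603.2, -60.0, 140.4]
tcp_rot: [-0.727, 1.569, -0.724]
contact_force: [-0.6, 0.2, -1.9]
opening: 0.447
```

Request:
drive_tool --rows '[0.5,0,0,0,0,0,20,1,0,0,0,0,0,20,1.5,0,0,0,0,0,20,1.5,0,0,0,0,0,20]'

```text
clock: 17.32
eef_pos: [603.3, -60.0, 140.3]
tcp_rot: [-0.631, 1.569, -0.628]
contact_force: [-6.5, -0.1, 11.4]
opening: 0.447
```

```bash
python3 -c "
from h import *
plan((603,-60,140.4),90)
s=grab_frame('side')
crop(s,310,120,410,220,7,'i2')
"
```

```text
pos [603.3 -60.  140.3] F [-6.5 -0.1 11.4] open 0.447 t 17.325 q6 -1.67
shift [-0.1  0.  -0.3] rot [0.2 0.1 0.1]
axes x [ 0.002 -0.001 -1.   ] y [-0.003  1.    -0.001] z [1.    0.003 0.002]
```

View pics/i2.png

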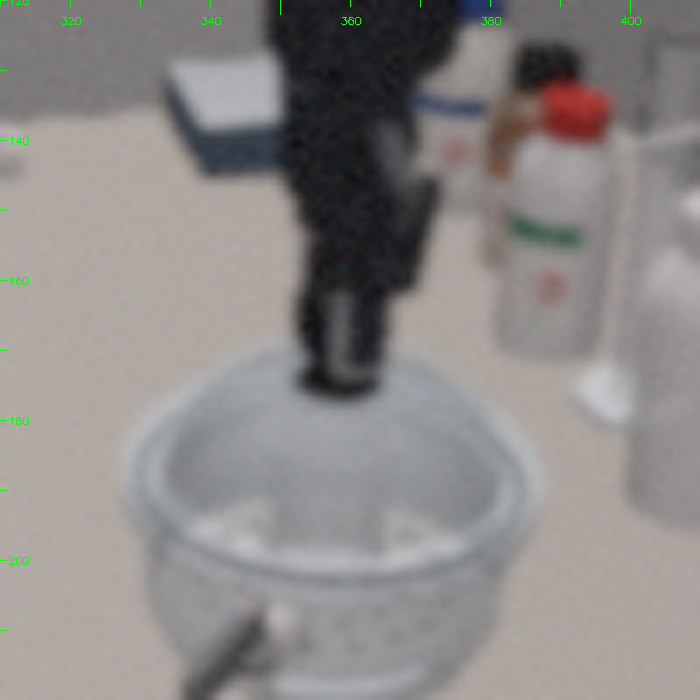

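Contact at the expected seating height (140.4). Releasing the knob and rising straight up.

Request:
drive_tool --rows '[-0.5,0,0,0,0,0,50,-0.5,0,0,0,0,0,60,-0.5,0,0,0,0,0,75,-0.5,0,0,0,0,0,75,-15,0,0,0,0,0,75,-45,0,0,0,0,0,75,-90,0,0,0,0,0,75,-105,0,0,0,0,0,60]'

```text
clock: 18.38
eef_pos: [604.6, -60.1, 249.2]
tcp_rot: [-0.257, 1.564, -0.253]
contact_force: [-0.4, 0.0, -0.5]
opening: 0.601
```

```bash
python3 -c "
from h import *
plan((603,-60,140.4),90)
s=grab_frame('side');t=grab_frame('top')
crop(s,310,130,410,230,7,'i3')
cv2.imwrite('pics/t3.png',t[:,:,::-1]);cv2.imwrite('pics/s3.png',s[:,:,::-1])
cu=[(circ((603,-60,88),85),(0,0,255)),(circ((603,-60,172-7),20),(0,255,0))]
cv2.imwrite('pics/i4.png',overlay(s,'side',cu,310,120,410,220,6,''))
"
```

```text
pos [604.6 -60.1 249.2] F [-0.4  0.  -0.5] open 0.601 t 18.375 q6 -1.67
shift [108.8   0.3  -2.3] rot [0.2 0.4 0.1]
axes x [ 0.007 -0.002 -1.   ] y [-0.003  1.    -0.002] z [1.    0.003 0.007]
```

View pics/i3.png

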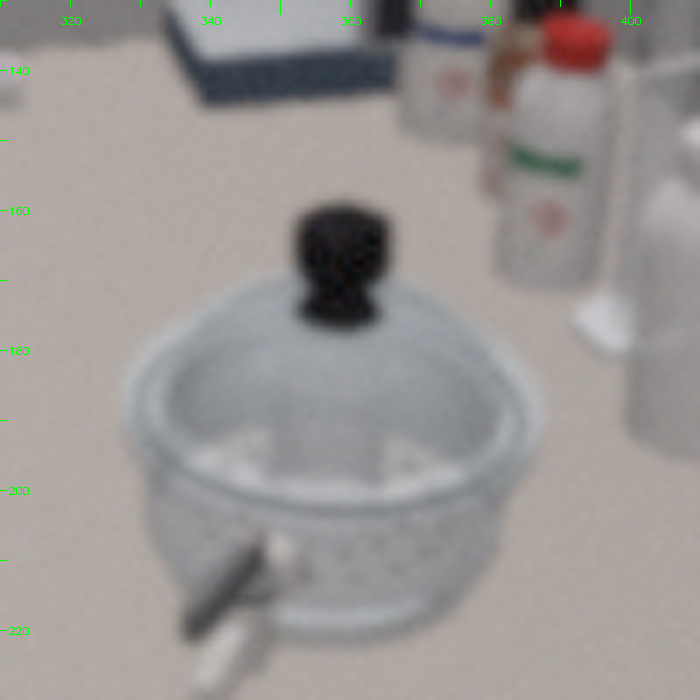

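View pics/i4.png

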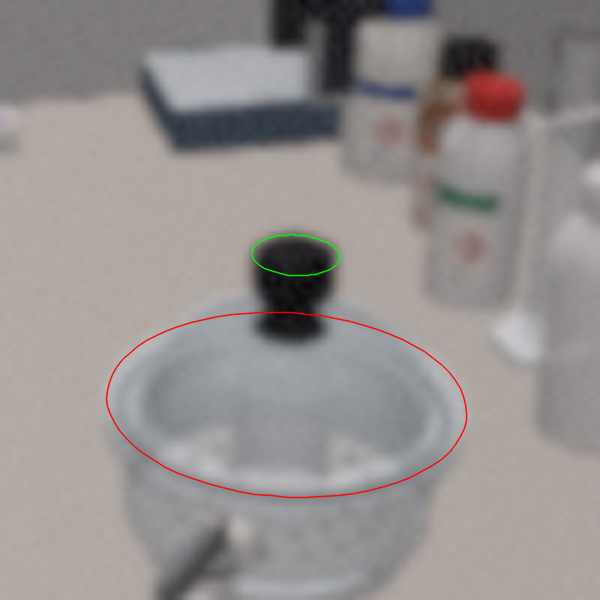

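Lid looks seated and level. Next, the tap.

```bash
python3 - <<'E'
from h import *
t=cv2.imread("pics/top0.png")[:,:,::-1]; s=cv2.imread("pics/s3.png")[:,:,::-1]
A=np.array([539.4,-161.8,91])
def blade(th,z):
    d=np.array([np.cos(np.radians(th)),np.sin(np.radians(th)),0]);n=np.array([-d[1],d[0],0]);a=A.copy();a[2]=z
    return np.array([a-12*d-5*n,a+52*d-5*n,a+52*d+5*n,a-12*d+5*n,a-12*d-5*n])
im=[]
for th in(-126,-132,-138):
    cu=[(blade(th,91),(0,0,255))]
    a=overlay(t,"top",cu,335,170,375,205,6,"");b=overlay(s,"side",cu,325,195,365,235,6,"");im.append(np.vstack([a,b]))
cv2.imwrite("pics/j1.png",np.hstack(im))
plan((511.5,-193,150),138)
E
```

```text
pos [604.2 -60.  247.7] F [ 0.4 -0.3 -0.7] open 0.597 t 18.475 q6 -1.67
shift [  97.4 -132.5  -93.6] rot [-47.8   0.3   0.2]
axes x [ 0.006 -0.002 -1.   ] y [-0.003  1.    -0.002] z [1.    0.003 0.006]
```

View pics/j1.png

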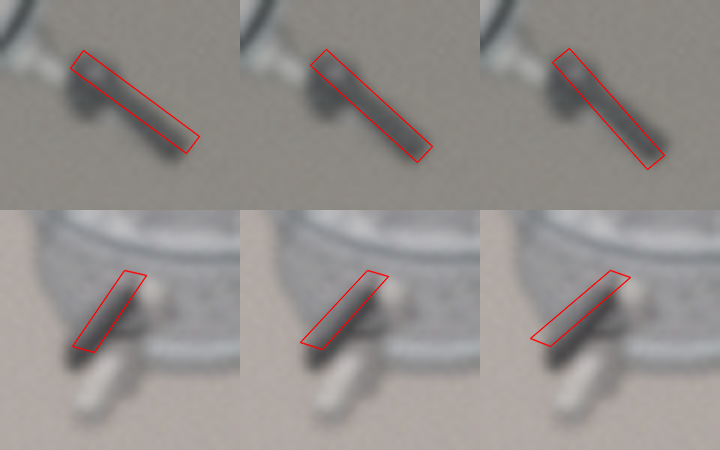

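Request:
drive_tool --rows '[0,-30,-20,-9,0,0,40,0,-65,-45,-18,0,0,40,0,-100,-70,-28,0,0,40,0,-125,-88,-38,0,0,40,0,-132,-94,-48,0,0,40,60,-132,-94,-48,0,0,40,97,-132,-94,-48,0,0,40,97,-132,-94,-48,0,0,40]'

```text
clock: 19.48
eef_pos: [508.2, -191.4, 146.9]
tcp_rot: [1.673, 1.569, 2.514]
contact_force: [0.6, 0.0, 0.6]
opening: 0.405
```

```bash
python3 - <<'E'
from h import *
plan((511.5,-193.5,75),138)
t=grab_frame('top');s=grab_frame('side')
crop(s,290,130,410,250,5,'j2')
crop(t,270,120,390,220,5,'j3')
E
```

```text
pos [ 508.2 -191.4  146.9] F [0.6 0.  0.6] open 0.405 t 19.475 q6 -2.78
shift [71.9 -3.9  0.6] rot [ 0.2 -0.  -0.1]
axes x [-0.001  0.001 -1.   ] y [-0.745  0.667  0.002] z [ 0.667  0.745 -0.   ]
```

View pics/j2.png

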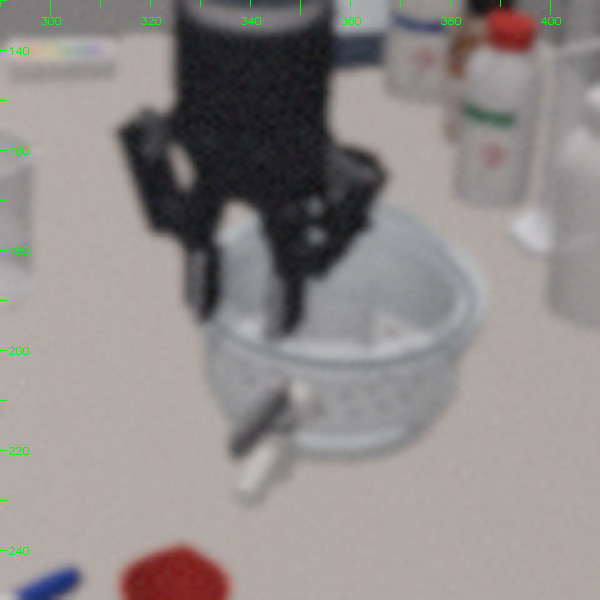

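View pics/j3.png

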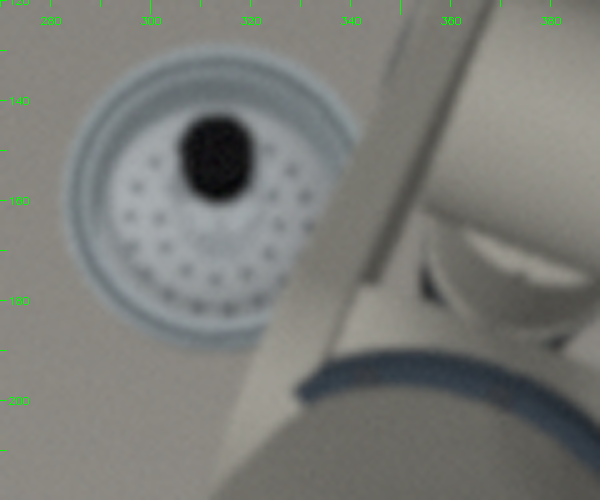

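Request:
drive_tool --rows '[0,-5,0,0,0,0,40,20,-5,0,0,0,0,40,45,-5,0,0,0,0,40,62,-5,0,0,0,0,40,70,-5,0,0,0,0,40,71,-5,0,0,0,0,40]'

```text
clock: 20.32
eef_pos: [515.4, -195.9, 79.6]
tcp_rot: [-1.107, 1.566, -0.266]
contact_force: [0.1, -0.6, -0.1]
opening: 0.397
```

```bash
python3 - <<'E'
from h import *
plan((511.5,-193.5,75),138)
s=grab_frame('side')
crop(s,290,150,390,250,7,'j4')
E
```

```text
pos [ 515.4 -195.9   79.6] F [ 0.1 -0.6 -0.1] open 0.397 t 20.325 q6 -2.78
shift [ 4.6  4.5 -0.8] rot [0.2 0.1 0.3]
axes x [ 0.005 -0.001 -1.   ] y [-0.745  0.667 -0.005] z [0.667 0.745 0.002]
```

View pics/j4.png

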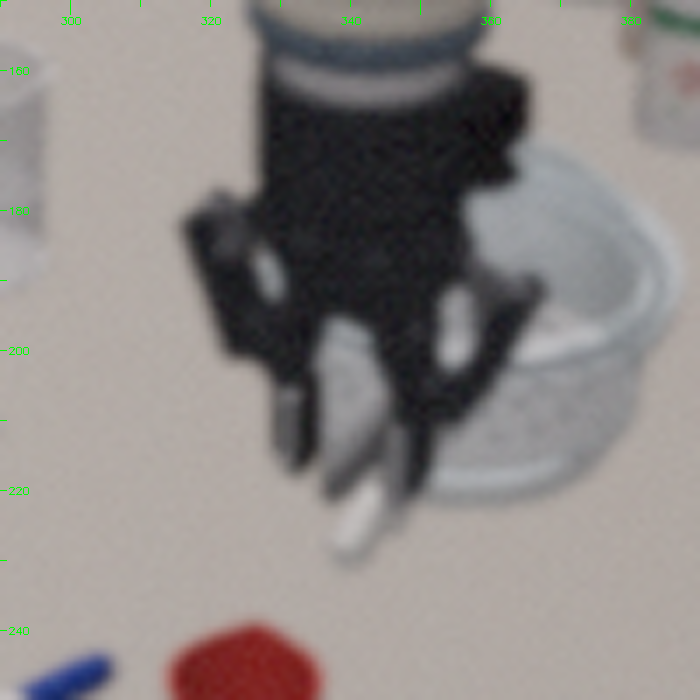

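Request:
drive_tool --rows '[3,0,0,0,0,0,30,3,0,0,0,0,0,24,3,0,0,0,0,0,24]'

```text
clock: 20.75
eef_pos: [515.6, -196.0, 77.1]
tcp_rot: [-1.111, 1.565, -0.27]
contact_force: [0.3, 1.2, 0.0]
opening: 0.239
```

```bash
cat >> h.py <<'E'
def arc(ths,A=(540,-162.5),rho=42,z=77):
    s=r.sense();R=Ro.from_euler('xyz',s["tcp_rot"])
    for th in ths:
        a=np.radians(th);y=-np.array([np.cos(a+np.pi/2),np.sin(a+np.pi/2),0]);x=np.array([0,0,-1.])
        T=Ro.from_matrix(np.c_[x,y,np.cross(x,y)]);v=np.degrees((R.inv()*T).as_rotvec())
        p=np.array([A[0]+rho*np.cos(a),A[1]+rho*np.sin(a),z])
        print(th,R.inv().apply(p-s["eef_pos"]).round(1),v.round(1))
E
python3 -c "
from h import *
plan((511.5,-193.5,75),138)
arc(range(-132,-216,-9))"
```

```text
pos [ 515.6 -196.    77.1] F [0.3 1.2 0. ] open 0.239 t 20.75 q6 -2.78
shift [ 2.1  4.8 -0.9] rot [0.2 0.1 0.3]
axes x [ 0.006 -0.002 -1.   ] y [-0.745  0.667 -0.005] z [0.667 0.745 0.003]
-132 [ 0.1  4.3 -0.8] [0.2 0.1 0.3]
-141 [ 0.  10.9 -0.3] [9.2 0.2 0.3]
-150 [ 0.  17.3  1.3] [18.2  0.2  0.3]
-159 [-0.  23.4  3.8] [27.2  0.2  0.3]
-168 [-0.  29.   7.3] [36.2  0.2  0.2]
-177 [-0.1 34.  11.6] [45.2  0.3  0.2]
-186 [-0.1 38.2 16.6] [54.2  0.3  0.2]
-195 [-0.1 41.7 22.3] [63.2  0.3  0.2]
-204 [-0.1 44.2 28.4] [72.2  0.3  0.2]
-213 [-0.1 45.7 34.8] [81.2  0.3  0.1]
```

Request:
drive_tool --rows '[0,4,-1,0,0,0,24,0,11,0,9,0,0,24,0,17,1,18,0,0,24,0,23.5,4,27,0,0,24,0,29,7,36,0,0,24,0,34,11.5,45,0,0,24,0,38,16.5,54,0,0,24,0,38,16.5,54,0,0,24]'

```text
clock: 21.75
eef_pos: [498.1, -158.1, 77.0]
tcp_rot: [-0.176, 1.565, -0.276]
contact_force: [0.5, -1.4, 0.6]
opening: 0.24
```

```bash
python3 -c "
from h import *
plan((511.5,-193.5,75),138)
arc([-186,-195,-204,-210,-213,-216,-219])
s=grab_frame('side')
crop(s,290,150,390,250,7,'j5')"
```

```text
pos [ 498.1 -158.1   77. ] F [ 0.5 -1.4  0.6] open 0.24 t 21.75 q6 -1.78
shift [  2.1 -33.9  16.9] rot [-53.7   0.3   0.2]
axes x [ 0.006 -0.002 -1.   ] y [ 0.1    0.995 -0.001] z [ 0.995 -0.1    0.006]
-186 [ 0.  -0.   0.1] [0.3 0.3 0.1]
-195 [-0.   6.6  0.7] [9.3 0.3 0. ]
-204 [-0.  13.   2.3] [18.3  0.3  0. ]
-210 [ 0.  17.1  3.9] [24.3  0.3 -0. ]
-213 [ 0.  19.   4.8] [27.3  0.3 -0. ]
-216 [ 0.  21.   5.9] [30.3  0.3 -0. ]
-219 [ 0.  22.8  7. ] [33.3  0.3 -0. ]
```

View pics/j5.png

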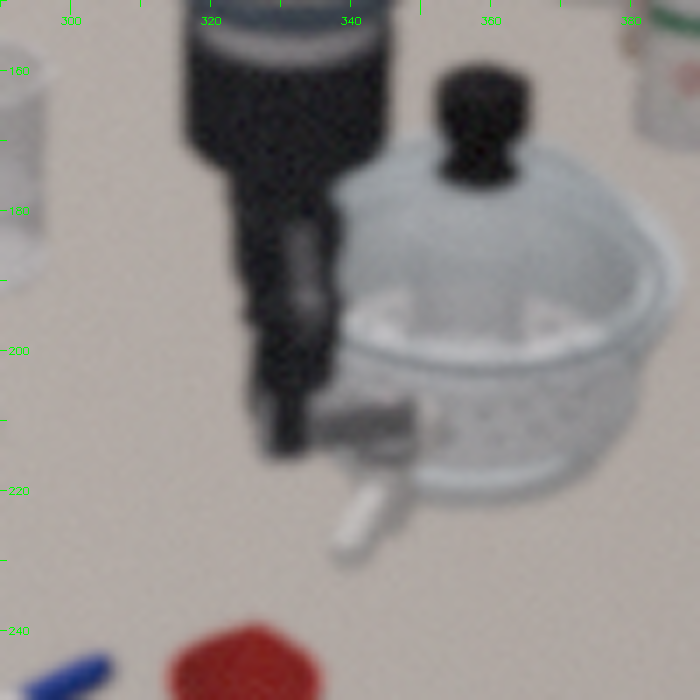

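Request:
drive_tool --rows '[0,6.5,0.5,9,0,0,24,0,13,2.3,18,0,0,24,0,17,4,24,0,0,24,0,17,4,24,0,0,24]'

```text
clock: 22.3
eef_pos: [504.0, -141.8, 77.0]
tcp_rot: [0.256, 1.565, -0.257]
contact_force: [0.7, -0.1, 0.5]
opening: 0.238
```

Request:
drive_tool --rows '[0,2,0,3,0,0,24,0,2,0,3,0,0,24]'

```text
clock: 22.55
eef_pos: [505.0, -140.2, 77.1]
tcp_rot: [0.299, 1.564, -0.262]
contact_force: [-0.2, -0.2, -0.4]
opening: 0.242
```

```bash
python3 -c "
from h import *
plan((511.5,-193.5,75),138)
arc([-213,-216,-219,-222])
s=grab_frame('side')
crop(s,290,150,390,250,7,'j6')"
```

```text
pos [ 505.  -140.2   77.1] F [-0.2 -0.2 -0.4] open 0.242 t 22.55 q6 -1.28
shift [  2.2 -41.6  33.8] rot [-80.2   0.4   0.2]
axes x [ 0.006 -0.002 -1.   ] y [0.532 0.847 0.002] z [ 0.847 -0.532  0.006]
-213 [ 0.1  0.4 -0.5] [ 0.8  0.3 -0.1]
-216 [ 0.1  2.6 -0.4] [ 3.8  0.3 -0.1]
-219 [ 0.1  4.8 -0.2] [ 6.8  0.3 -0.1]
-222 [0.1 6.9 0.1] [ 9.8  0.3 -0.1]
```

View pics/j6.png

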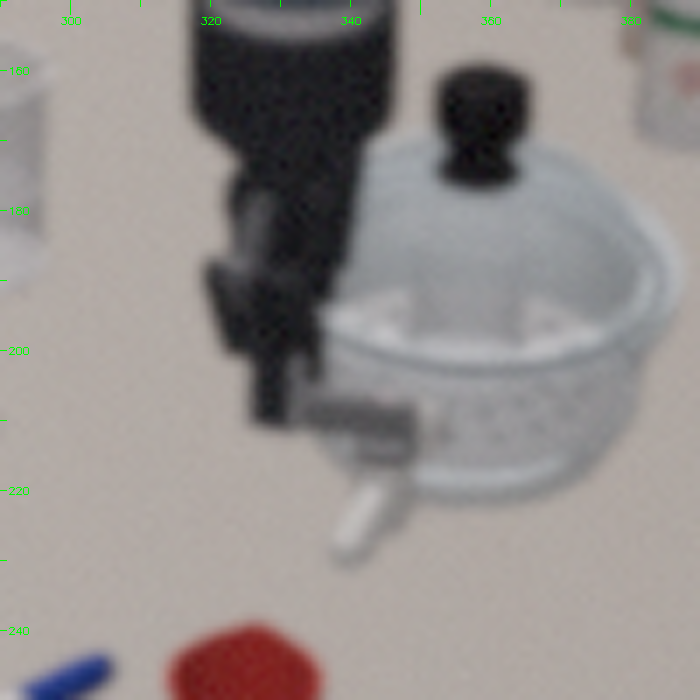

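Request:
drive_tool --rows '[0,2,0,0,0,0,24,0,4,0,0,0,0,24,0,4,0,0,0,0,24]'

```text
clock: 22.98
eef_pos: [507.2, -136.7, 77.1]
tcp_rot: [0.316, 1.564, -0.245]
contact_force: [-0.8, -0.1, -0.6]
opening: 0.242
```

Request:
drive_tool --rows '[0,1,0,0,0,0,24,0,1.5,0,0,0,0,24]'

```text
clock: 23.22
eef_pos: [508.0, -135.3, 77.0]
tcp_rot: [0.313, 1.565, -0.247]
contact_force: [-1.8, -1.3, 0.5]
opening: 0.24
```

Request:
drive_tool --rows '[0,1,0,0,0,0,24,0,1.5,0,0,0,0,24]'

```text
clock: 23.48
eef_pos: [508.4, -134.5, 77.0]
tcp_rot: [0.143, 1.565, -0.417]
contact_force: [-4.4, -5.6, 1.5]
opening: 0.241
```

Request:
drive_tool --rows '[0,1,0,0,0,0,24,0,1.5,0,0,0,0,24]'

```text
clock: 23.72
eef_pos: [508.5, -134.3, 77.0]
tcp_rot: [-0.233, 1.565, -0.792]
contact_force: [-6.2, -11.0, 1.8]
opening: 0.242
```

```bash
python3 -c "
from h import *
plan((511.5,-193.5,75),138)
s=grab_frame('side')
crop(s,290,150,390,250,7,'j7')"
```

```text
pos [ 508.5 -134.3   77. ] F [ -6.2 -11.    1.8] open 0.242 t 23.725 q6 -1.27
shift [  2.2 -48.6  34. ] rot [-80.    0.2   0.3]
axes x [ 0.004 -0.004 -1.   ] y [ 0.531  0.848 -0.001] z [ 0.848 -0.531  0.005]
```

View pics/j7.png

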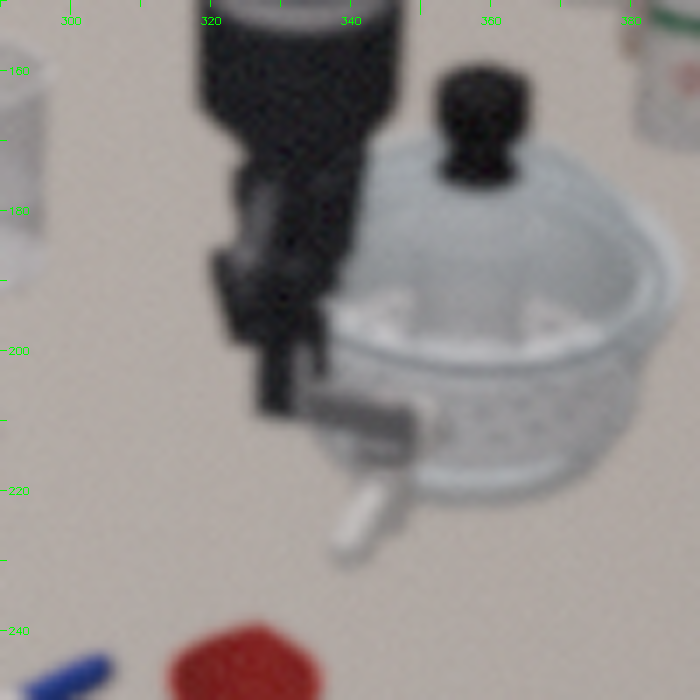

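12.6 N with no further motion, and the blade angle works out at about 146-148°, so the lever is at its stop. I'll back off the lever and lift clear.

Request:
drive_tool --rows '[0,-2,0,0,0,0,24,0,-3.5,0,0,0,0,24,-10,-3.5,0,0,0,0,24,-40,-3.5,0,0,0,0,24,-90,-3.5,0,0,0,0,24,-140,-3.5,0,0,0,0,24,-140,-40,-30,0,0,0,24,-140,-100,-70,0,0,0,24,-140,-150,-120,0,0,0,24,-140,-160,-150,0,0,0,24]'

```text
clock: 25.02
eef_pos: [294.1, -190.1, 216.9]
tcp_rot: [-0.235, 1.564, -0.795]
contact_force: [-0.1, 0.1, -0.6]
opening: 0.241
```

```bash
python3 - <<'E'
from h import *
plan((511.5,-193.5,75),138)
s=grab_frame('side');t=grab_frame('top')
cv2.imwrite('pics/sE.png',s[:,:,::-1]);cv2.imwrite('pics/tE.png',t[:,:,::-1])
crop(s,300,130,410,240,6,'k1');crop(t,270,120,380,220,7,'k2')
E
```

```text
pos [ 294.1 -190.1  216.9] F [-0.1  0.1 -0.6] open 0.241 t 25.025 q6 -1.59
shift [142.9 112.9 185.1] rot [-80.1   0.2   0.3]
axes x [ 0.005 -0.005 -1.   ] y [ 0.531  0.847 -0.002] z [ 0.847 -0.531  0.006]
```

View pics/tE.png

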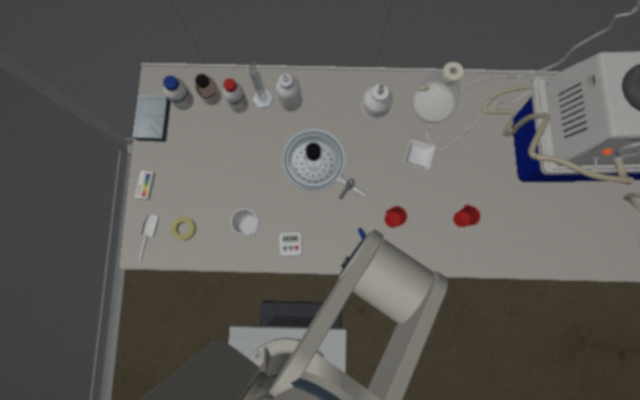

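View pics/k1.png

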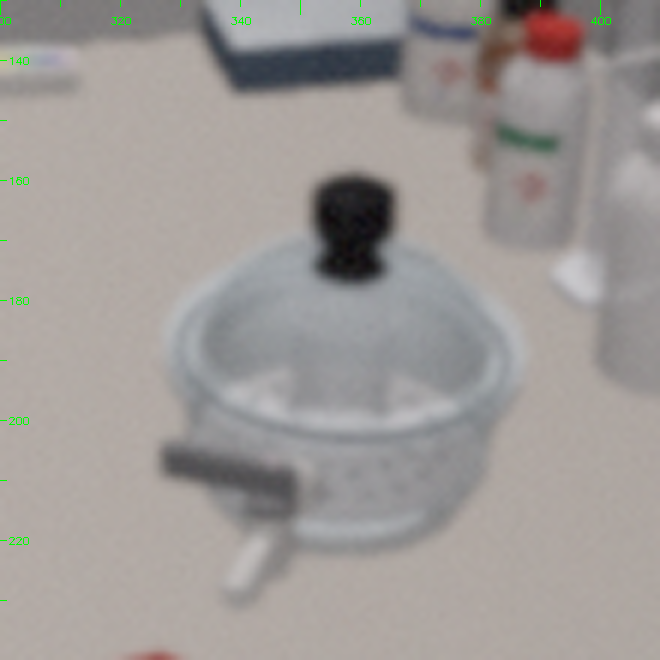

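View pics/k2.png

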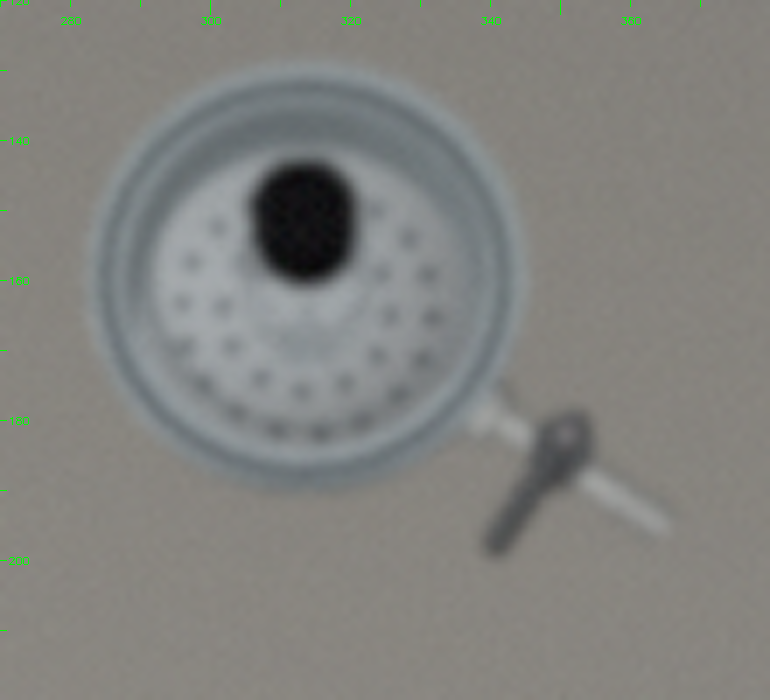

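```bash
python3 -c "
from rig import sign_off
print(sign_off())"
```

```text
the job is handed in; nothing more can be done
None
```

The small clear beaker is in the desiccator, the lid is on and the vent tap is shut. I handed the job in at about 25 s on the robot's clock; the hand-in reports no verdict.

- **Beaker:** it went down on the plate at the expected height. The pictures show it upright at the centre.
- **Lid:** I gripped it by the knob and lowered it until it touched at the expected seating height, with about 11 N. There was a sideways force of about 6.5 N at that moment. After I let go, the lid looked level and concentric with the rim in both cameras.
- **Tap:** I pushed the lever until it stopped moving, at about 12.6 N. In the last top view it stands about 90° to the pipe.
- **Other things:** the larger beaker, the red beakers and the other items in the last top view are where they were. The arm hid part of the marker in that view, but nothing touched it. The robot ended clear of everything.

**Disagreement:** the two cameras differed by up to about 5–8 mm on the beaker, knob and lever positions. I allowed for this by centring the knob with two squeezes at right angles and leaving clearance around the lever.

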